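# Fetch the grey cast from behind the bottles

### The arm

A 6-joint arm with a two-finger parallel gripper is mounted at the origin on a cart in front of the work surface, level with it; the furniture and walls round the work are solid. World frame = base frame: x ahead of the robot, y to its left, z up, the work surface at z = 0. Lengths are in m, angles in rad, forces in N, time in s.
With the tool pointing down it reaches from about 0.35 to 0.875 m from the base axis. Payload 15.5 kg.
Tool frame: the origin (TCP) lies between the finger pads; the fingertips stand 22 mm ahead of it and the grasp point (between the pads) lies 3 mm ahead of it; z points along the fingers, y is the direction in which the jaws open and shut (so a half turn about z gives the same grasp; the last joint's range is limited). The gripper opens to 85 mm and grips with 20 to 120 N. Pads are 22 mm wide; open, the fingers measure 114 mm over their backs; the gripper's body (76 mm by 85 mm) begins 54 mm behind the grasp point. The pads swing forward as they close: fully open they stand 13 mm farther back than shut.
Start: joints at [-1.282, 0.494, 1.345, -0, 1.302, -0.096], TCP at [0.235, -0.579, 0.253] pointing down, gripper open.
Joint ranges: [-2.91, 2.91], [-0.82, 2.16], [0.22, 2.67], [-1.22, 4.37], [0.12, 2.79], [-3.08, 3.08]. Speed limits (rad/s): [1.89, 1.89, 2.57, 3.01, 3.01, 3.01].

### API

Orientations are given as a unit quaternion [x, y, z, w].
In Python, from bench import * gives the robot as it stands.
- The arm moves only by the tool play_rows, never from a script. Its argument "series" is a list of rows, each an object with "xyz": the shift along the tool's x, y, z in m, a list of three; "angular": the turn, a rotation vector about the tool's x, y, z in degrees, a list of three. In form: [{"xyz": [x, y, z], "angular": [ax, ay, az]}, ...]. A call has 1 to 5 rows; each row shifts and turns the pose as measured when the row begins, along the tool's axes as they then stand; what a row does not reach is not made up. A row lasts 1/12 s, in which the tool goes at most 41.7 mm and 7.16 degrees, less where a joint would pass 70% of its speed; a pose out of reach is approached as far as the arm can. A call is refused whole if a number of a shift passes 0.0417 or a number of a turn 7.16, either way. A call with a gripper value outside its range is refused whole. "jaw" is the opening, from 0 (shut) to 1 (fully open), set as the call begins (left out, the last holds). The fingers move at their own pace and stop on an object; "grip_force" is the grip in N (left out, the last holds). Time passes only in rows, so rows that do not move let the fingers close. It gives the time, the measured TCP pose, the force and the opening at its end, in the units of the state.
- state(): the state, without advancing time (a new reading comes with each control period).
- capture(name): name is "side" or "top"; returns a dict with "image" (400x640x3 uint8, red, green, blue), "fovy" (degrees; the focal length in pixels is half the picture's height over the tangent of half this angle, whatever the lens; pixels are square), "cx", "cy" (the principal point, pixels), "view" (4x4, takes a point from world to camera coordinates). Camera axes: x right, y up, looking along -z (the intrinsics and any distortion apply to the point x, -y, -z); pixel columns grow to the right and rows downward; lengths in m; the calibration is good to about 2 mm. A picture is of the moment at which its call begins. There is no depth.
- job_done(): hands the job in, once; it reports no verdict.
The state is a dict: "time": time; "joint_positions": joint angles; "dq": joint speeds; "joint_torque": joint torques, N m; "tool_pos": TCP position; "tool_rot": TCP orientation; "ft_force": force on the tool from outside, world axes, zero at the start; "ft_torque": the same for the moment, N m; "finger_gap": finger opening in m.
Only numpy, scipy, OpenCV 4.12 (cv2) and the standard library are available. Lean on these libraries where they do the work, as an engineer would, in place of code of your own. Each camera call takes 0.05 s, during which the arm holds its last target.

### The job

The grey plaster cast stands at the back of the caddy, behind two of the three bottles and jars. Stand those two that are in front of it upright on the grey side mat, put the grey cast upright on the middle of the white tile, and then put the two back upright in the caddy, each on the place where it stood. Leave the third one and the orange cast where they are.

Things in the scene. Friction and masses are not known exactly. Their poses are not given: they have to be found in the camera images.
- pink_bottle_mid (a point): Pink bottle with a narrower white cap, 43 x 45 mm, 105 mm tall, about 120 g. Site at its centre, half-way up, on its axis; z up. Round: grip it round the body 45 to 75 mm above its foot, below the cap. Stands on one of the three front places of the caddy (which one varies).
- black_cap_jar_mid (a point): Slim clear jar with a black cap, 37 x 39 mm, 89 mm tall, about 90 g. Site at its centre, half-way up, on its axis; z up. Round: grip it round the body 35 to 65 mm above its foot, below the cap. Stands on one of the three front places of the caddy (which one varies).
- blue_cap_jar_mid (a point): White jar with a blue cap, 51 x 52 mm, 82 mm tall, about 140 g. Site at its centre, half-way up, on its axis; z up. Round: grip it round the body 35 to 58 mm above its foot, below the cap. Stands on one of the three front places of the caddy (which one varies).
- grey_cast_mid (a point): Grey plaster cast of a lower jaw (base with a row of teeth), 57 mm along x, 68 mm along y, 32 mm tall, about 110 g; it stands at one of the two back places of the caddy (which one varies). Site at its centre, half-way up; z up. Only its base, the lower 18 mm, is to be gripped, across its x (57 mm).
- orange_cast_mid (a point): Salmon-orange arch cast, 54 x 64 x 36 mm tall, at the other back place of the caddy, about 20 mm beside the grey one. Site at its centre, half-way up. To be left alone.
- caddy: Low fixed aluminium caddy, 170 x 300 mm (x, y), origin under its centre on the worktop. Floor 8 mm up; lip 18 mm up at +x side and both ends. Round dark inlays at x -42, y -88, 0, 88 mm mark the front places; square ones at x 20, y -44, 44 mm the back places, each behind the middle and one end place. Things stand within 5 mm of these; casts turned like the caddy within 0.06 rad.
- side_mat: Grey flat mat, fixed, 200 mm along x, 130 mm along y, 3 mm thick; origin under its centre, on the worktop. Left or right of the caddy (varies).
- white_tile: Plain white glazed mixing tile, fixed, 100 mm along x, 120 mm along y, 8 mm thick; origin under its centre, on the worktop. On the other side of the caddy from the mat.
Mind the look-alikes: they are no part of the job. What is shaped like the part that bears pink_bottle_mid but red is not meant. Leave any green or turquoise look-alike of the part that bears grey_cast_mid alone.

How it is judged:
By the outcome, as a careful person would: the job done as asked, in the order asked, and still so for the second after the job is handed in, with the robot touching nothing.
It also fails if it takes over 128 s, if anything falls off the work surface, if the arm or the gripper's body presses on something with over 40 N, if the wrist force passes 120 N, or if a joint passes its speed limit or range.

## Working session

There is one attempt and no reset: what is moved stays moved. The work goes in short steps, Python scripts to look and compute and a tool call to move; the robot and the scene stay as the last step left them, time stands still between calls to the robot, and variables do not carry over. Pictures are saved under pics/ and viewed, and the job is handed in when it is done.

Besides the shell and the picture viewer there is one more tool, called after ">>>" as name(argument=value, ...), one argument or row to a line, values as JSON. play_rows: Moves the arm, as the interface text tells. Its arguments: {"type":"object","properties":{"series":{"type":"array","items":{"type":"object","properties":{"xyz":{"type":"array","items":{"type":"number"}},"angular":{"type":"array","items":{"type":"number"}}}}},"jaw":{"type":"number"},"grip_force":{"type":"number"}},"required":["series"]}

```bash
mkdir -p pics; ls; python3 - <<'E'
from bench import *
import cv2
print(state())
for n in ("side","top"):
    c=capture(n); cv2.imwrite(f"pics/{n}0.png",c["image"][:,:,::-1])
    print(n,{k:v for k,v in c.items() if k!="image"})
E
```

```text
pics
{'time': 0.0, 'joint_positions': array([-1.28151779e+00,  4.94155418e-01,  1.34612782e+00, -3.20771155e-06,
        1.30248093e+00, -9.55167228e-02]), 'dq': array([-0.00193569, -0.00125774, -0.00177202, -0.00011944, -0.00073895,
       -0.0005729 ]), 'joint_torque': array([-3.76699361e-03, -8.82169032e+01, -3.83875000e+01, -6.25494395e-04,
        1.03070124e-02,  4.21696359e-05]), 'tool_pos': array([ 0.23450498, -0.57898683,  0.25271862]), 'tool_rot': array([ 9.81548349e-01,  1.91213219e-01, -5.81990157e-05, -5.82861774e-04]), 'ft_force': array([-0.05493764,  1.20635895,  0.10521263]), 'ft_torque': array([-0.04832397, -0.01606453, -0.0367459 ]), 'finger_gap': 0.0855471107211194}
side {'fovy': 47.24186469906101, 'cx': 316.30262941935655, 'cy': 197.9826205739762, 'view': array([[-0.99972785,  0.01670688, -0.01628201,  0.52283491],
       [-0.02247165, -0.50222825,  0.86444307, -0.02083576],
       [ 0.00626486,  0.86457369,  0.502467  , -1.40870197],
       [ 0.        ,  0.        ,  0.        ,  1.        ]])}
top {'fovy': 52.85986530562312, 'cx': 321.19519742559476, 'cy': 199.20423719069754, 'view': array([[ 0.02762323, -0.99941824, -0.02000369,  0.07271371],
       [ 0.99405989,  0.02535672,  0.10583937, -0.52312442],
       [-0.10527056, -0.02280849,  0.99418202, -1.08239491],
       [ 0.        ,  0.        ,  0.        ,  1.        ]])}
```

View pics/top0.png

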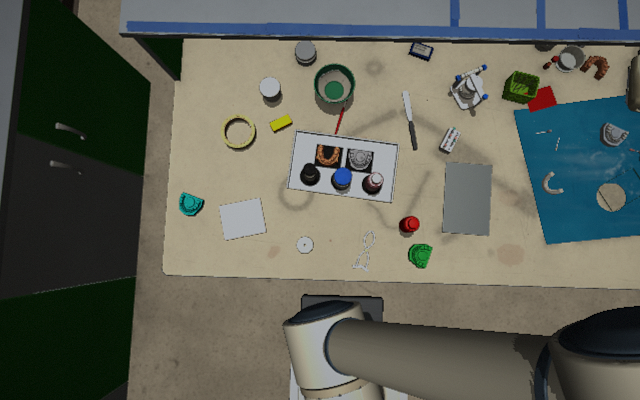

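View pics/side0.png

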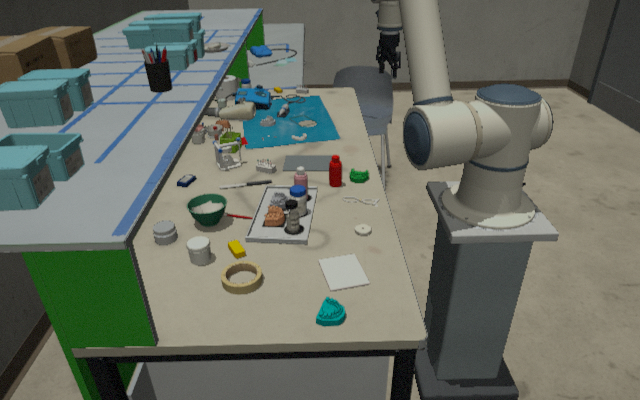

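The top view (right = -y, up = +x) shows the black-cap jar at (310,172), blue at (342,178) and pink at (373,181). The orange cast is at (328,155), the grey cast at (360,158), the mat at (467,199) and the tile at (243,219). The grey cast is therefore behind the blue jar and the pink bottle. Next I'll measure.

```bash
cat > h.py <<'E'
from bench import *
import cv2, numpy as np
def K(c):
    f=200/np.tan(np.radians(c["fovy"])/2); return f
def ray(c,u,v):
    f=K(c); V=c["view"]; R=V[:3,:3]; t=V[:3,3]
    d=R.T@np.array([(u-c["cx"])/f,-(v-c["cy"])/f,-1.0]); return -R.T@t,d
def onz(c,u,v,z):
    o,d=ray(c,u,v); return o+d*(z-o[2])/d[2]
def proj(c,p):
    q=c["view"][:3,:3]@np.asarray(p,float)+c["view"][:3,3]; f=K(c)
    return c["cx"]+f*q[0]/-q[2], c["cy"]-f*q[1]/-q[2]
def tri(c1,a,c2,b):
    o1,d1=ray(c1,*a);o2,d2=ray(c2,*b)
    s,_,_,_=np.linalg.lstsq(np.stack([d1,-d2],1),o2-o1,rcond=None)
    p,q=o1+d1*s[0],o2+d2*s[1]; return (p+q)/2,np.linalg.norm(p-q)
E
python3 - <<'E'
from h import *
c=capture("top");s=capture("side")
im=c["image"]
cv2.imwrite("pics/topz.png",cv2.resize(im[120:250,210:510,::-1],None,fx=2.6,fy=2.6,interpolation=cv2.INTER_CUBIC))
cv2.imwrite("pics/sidez.png",cv2.resize(s["image"][145:300,235:385,::-1],None,fx=3.8,fy=3.8,interpolation=cv2.INTER_CUBIC))
hsv=cv2.cvtColor(im,cv2.COLOR_RGB2HSV)
def rect(mask,z,n,cam):
    cs,_=cv2.findContours(mask,cv2.RETR_EXTERNAL,cv2.CHAIN_APPROX_NONE)
    k=max(cs,key=cv2.contourArea)
    w=np.array([onz(cam,p[0][0],p[0][1],z)[:2] for p in k])
    r=cv2.minAreaRect((w*1000).astype(np.float32)); print(n,r,cv2.contourArea(k))
def roi(m,x0,x1,y0,y1):
    o=np.zeros_like(m);o[y0:y1,x0:x1]=m[y0:y1,x0:x1];return o
print(im[199,467],im[219,243],im[140,305],im[195,300],im[215,400])
for n,(u,v),z,b in (("mat",(467,199),.003,(430,510,150,250)),("tile",(243,219),.008,(205,280,185,250)),("caddy",(295,180),.018,(275,410,120,215))):
    d=np.abs(im.astype(int)-im[v,u].astype(int)).max(2)
    m=roi((d<22).astype(np.uint8)*255,*b)
    if n=="caddy": 
        m=roi(((hsv[...,1]<28)&(hsv[...,2]>110)).astype(np.uint8)*255,*b)
    rect(m,z,n,c)
E
```

```text
[106 111 109] [173 177 180] [173 175 178] [169 161 136] [161 152 128]
mat ((555.6963500976562, -321.6405029296875), (132.7356719970703, 239.35577392578125), 86.37507629394531) 3255.0
tile ((463.006591796875, 308.28802490234375), (96.61550903320312, 116.7441635131836), 13.165040016174316) 1338.5
caddy ((620.5988159179688, 29.734222412109375), (299.6950378417969, 171.1229248046875), 83.45123291015625) 6217.0
```

View pics/topz.png

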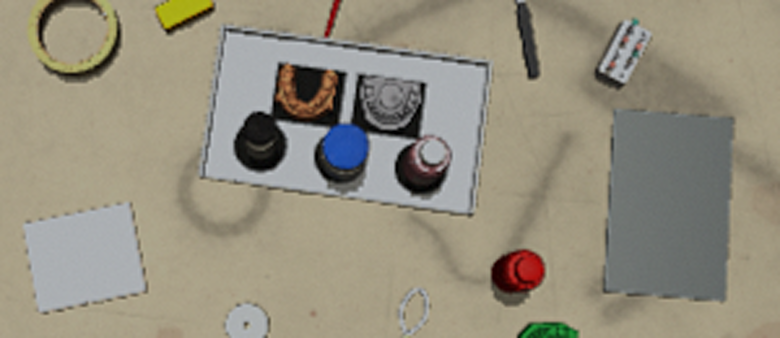

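View pics/sidez.png

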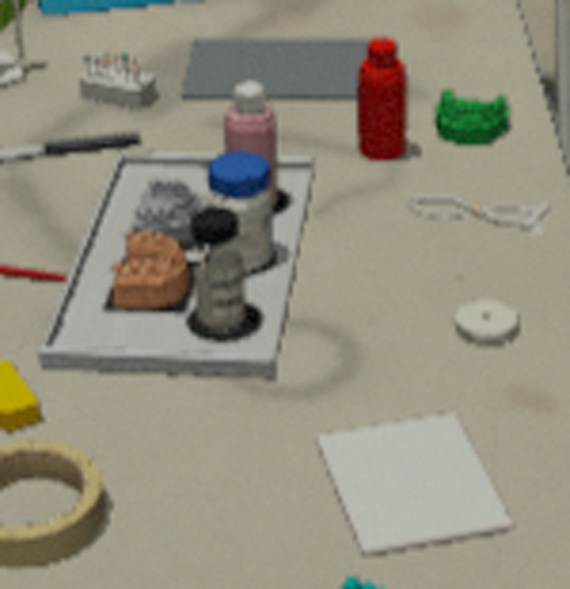

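```bash
python3 - <<'E'
from h import *
c=capture("top");s=capture("side")
print("cams",ray(c,0,0)[0],ray(s,0,0)[0])
im=c["image"];hsv=cv2.cvtColor(im,cv2.COLOR_RGB2HSV);sh=cv2.cvtColor(s["image"],cv2.COLOR_RGB2HSV)
def blob(m,b):
    x0,x1,y0,y1=b
    o=np.zeros(m.shape,np.uint8);o[y0:y1,x0:x1]=m[y0:y1,x0:x1]
    cs,_=cv2.findContours(o,cv2.RETR_EXTERNAL,cv2.CHAIN_APPROX_NONE)
    return max(cs,key=cv2.contourArea)
def ell(k): return cv2.minEnclosingCircle(k), cv2.boundingRect(k), cv2.contourArea(k)
# caddy yaw
a=np.radians(83.45);Y=np.array([np.cos(a),np.sin(a)]);X=np.array([Y[1],-Y[0]]);C=np.array([.6206,.0297])
print("expected blue",C-.042*X,"pink",C-.042*X-.088*Y,"black",C-.042*X+.088*Y,"grey",C+.02*X-.044*Y,"orange",C+.02*X+.044*Y)
k=blob((hsv[...,0]>100)&(hsv[...,0]<130)&(hsv[...,1]>140)&(hsv[...,2]>60),(325,360,160,195))
(q,r),bb,ar=ell(k);print("blue top",q,r,bb,ar,onz(c,*q,.090))
ks=blob((sh[...,0]>100)&(sh[...,0]<130)&(sh[...,1]>140)&(sh[...,2]>60),(285,312,180,202))
print("blue side",ell(ks))
# white cap pink
k=blob((hsv[...,1]<40)&(hsv[...,2]>130),(368,384,170,186));(q,r),bb,ar=ell(k);print("pinkcap",q,r,bb,ar,onz(c,*q,.113))
# mat
d=np.abs(im.astype(int)-np.array([106,111,109])).max(2)
m=cv2.morphologyEx(((hsv[...,1]<25)&(hsv[...,2]<140)).astype(np.uint8),cv2.MORPH_OPEN,np.ones((5,5)))
k=blob(m,(430,510,150,250)); w=np.array([onz(c,p[0][0],p[0][1],.003)[:2]*1000 for p in k],np.float32);print("mat",cv2.minAreaRect(w))
m=((hsv[...,1]<20)&(hsv[...,2]>130)).astype(np.uint8)
k=blob(m,(205,280,185,250)); w=np.array([onz(c,p[0][0],p[0][1],.008)[:2]*1000 for p in k],np.float32);print("tile",cv2.minAreaRect(w))
cv2.imwrite("pics/tz2.png",cv2.resize(im[128:205,285:400,::-1],None,fx=6.5,fy=6.5,interpolation=cv2.INTER_CUBIC))
for n,p in (("blue",C-.042*X),("pink",C-.042*X-.088*Y),("black",C-.042*X+.088*Y)):
  for z in (.008,{"blue":.09,"pink":.113,"black":.097}[n]): print(n,z,proj(c,[*p,z]),proj(s,[*p,z]))
for n,p in (("grey",C+.02*X-.044*Y),):
  for z in (.008,.026,.04):print(n,z,proj(c,[*p,z]),proj(s,[*p,z]))
E
```

```text
cams [0.40406409 0.06124834 1.13291925] [0.53104972 1.19872742 0.73435038]
expected blue [0.57887415 0.03449095] pink [ 0.56883597 -0.05293465] black [0.58891233 0.12191655] grey [ 0.63545036 -0.0162942 ] orange [0.64548854 0.07113139]
blue top (342.441162109375, 175.7941131591797) 9.029562950134277 (334, 168, 17, 17) 219.0 [0.57758605 0.03121001 0.09      ]
blue side (((297.5, 190.5), 7.905794143676758), (290, 185, 16, 12), 129.5)
pinkcap (376.9666748046875, 177.5) 9.625639915466309 (368, 170, 16, 16) 123.5 [ 0.57149108 -0.05641021  0.113     ]
mat ((537.5508422851562, -321.2227783203125), (129.38365173339844, 199.10067749023438), 86.61555480957031)
tile ((463.39556884765625, 308.6065673828125), (98.54441833496094, 118.5408935546875), 12.832514762878418)
blue 0.008 (np.float64(340.34502562132394), np.float64(180.06883464032342)) (np.float64(297.81403562661694), np.float64(212.74088559462555))
blue 0.09 (np.float64(341.199477772591), np.float64(175.27852531400305)) (np.float64(296.7822117083417), np.float64(188.82479241440876))
pink 0.008 (np.float64(371.32489041910804), np.float64(1
[... 223 characters left out ...]
black 0.008 (np.float64(309.5310860696109), np.float64(175.81269325427098)) (np.float64(293.70768075532385), np.float64(229.18108900807653))
black 0.097 (np.float64(307.86709311729845), np.float64(170.2357062241008)) (np.float64(292.37009100718853), np.float64(202.16829412507457))
grey 0.008 (np.float64(358.71498675221665), np.float64(160.76992113819125)) (np.float64(279.82580557169535), np.float64(204.45287201426922))
grey 0.026 (np.float64(359.1838336514909), np.float64(159.47494237051785)) (np.float64(279.49577211302693), np.float64(199.4324228379461))
grey 0.04 (np.float64(359.55895187918446), np.float64(158.43884691807386)) (np.float64(279.2361285983368), np.float64(195.48274126710564))
```

View pics/tz2.png

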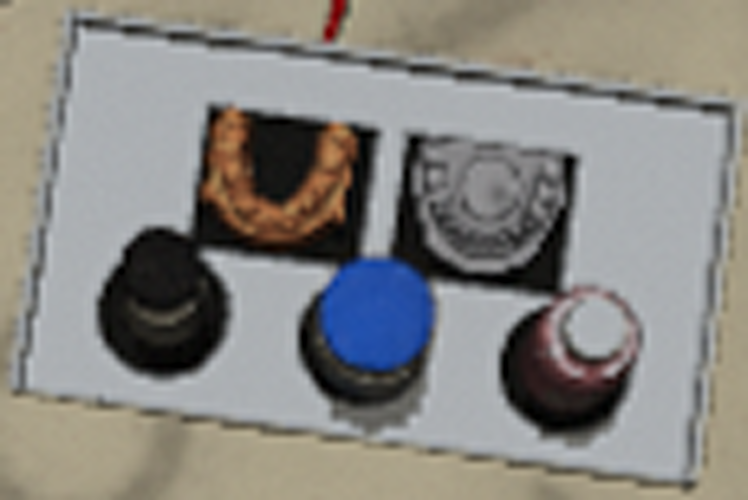

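Everything agrees with the layout: the caddy measured 300x171 mm, the mat 129x199 and the tile 98.5x118.5. Pink is at about (.5695,-.055), blue at (.577,.031) and the caddy yaw is about -6.5°. I'll turn the tool first and see how well the moves track.

```bash
cat > go.py <<'E'
import sys
from h import *
from scipy.spatial.transform import Rotation as R
# usage: go.py x y z yaw_deg(tool x)  -> remaining move in tool frame, rotation-first
x,y,z,yaw=map(float,sys.argv[1:5])
s=state();r=R.from_quat(s["tool_rot"]);p=s["tool_pos"]
tgt=R.from_euler("z",yaw,degrees=True)*R.from_euler("x",180,degrees=True)
d=np.array([x,y,z])-p
rv=(r.inv()*tgt).as_rotvec(degrees=True)
m=r.as_matrix()
print("t %.2f pos"%s["time"],p.round(4),"yaw %.2f tilt"%np.degrees(np.arctan2(m[1,0],m[0,0])),m[:2,2].round(4),"gap %.4f"%s["finger_gap"],"F",s["ft_force"].round(1),"q",s["joint_positions"].round(2))
print("now-frame mm",(r.inv().apply(d)*1000).round(1),"rot",rv.round(2),"| after-turn mm",(tgt.inv().apply(d)*1000).round(1))
E
```

>>> play_rows(
  series=[
    {"xyz": [0, 0, 0], "angular": [0, 0, 7.15]},
    {"xyz": [0, 0, 0], "angular": [0, 0, 7.15]},
    {"xyz": [0, 0, 0], "angular": [0, 0, 7.15]},
    {"xyz": [0, 0, 0], "angular": [0, 0, 7.15]},
  ],
  jaw=1,
  grip_force=35,
)

```text
time: 0.63
tool_pos: [0.2345, -0.579, 0.2528]
tool_rot: [0.998, -0.059, -0.0, -0.0]
ft_force: [0.6, 0.7, 0.5]
finger_gap: 0.0854
```

```bash
python3 go.py .5695 -.055 .2 -6.5
```

```text
t 0.63 pos [ 0.2345 -0.579   0.2528] yaw -6.75 tilt [-0.0003  0.001 ] gap 0.0854 F [0.6 0.7 0.5] q [-1.28  0.49  1.35 -0.    1.3   0.41]
now-frame mm [ 271.1 -559.7   53.2] rot [-0.05  0.02 -0.25] | after-turn mm [ 273.5 -558.6   52.8]
```

>>> play_rows(
  series=[
    {"xyz": [0.018, -0.037, 0], "angular": [0, 0, 0]},
    {"xyz": [0.018, -0.037, 0], "angular": [0, 0, 0]},
    {"xyz": [0.018, -0.037, 0], "angular": [0, 0, 0]},
    {"xyz": [0.018, -0.037, 0], "angular": [0, 0, 0]},
    {"xyz": [0.018, -0.037, 0], "angular": [0, 0, 0]},
  ],
)

```text
time: 1.05
tool_pos: [0.3459, -0.4083, 0.2515]
tool_rot: [0.998, -0.069, -0.0, 0.001]
ft_force: [0.5, -1.4, 0.6]
finger_gap: 0.0856
```

>>> play_rows(
  series=[
    {"xyz": [0.018, -0.037, 0], "angular": [0, 0, 0]},
    {"xyz": [0.018, -0.037, 0], "angular": [0, 0, 0]},
    {"xyz": [0.018, -0.037, 0], "angular": [0, 0, 0]},
    {"xyz": [0.018, -0.037, 0], "angular": [0, 0, 0]},
    {"xyz": [0.018, -0.037, 0], "angular": [0, 0, 0]},
  ],
)

```text
time: 1.47
tool_pos: [0.4605, -0.234, 0.2517]
tool_rot: [0.998, -0.07, 0.0, 0.001]
ft_force: [0.5, 0.3, 0.0]
finger_gap: 0.0854
```

```bash
python3 go.py .5695 -.055 .2 -6.5
```

```text
t 1.47 pos [ 0.4605 -0.234   0.2517] yaw -8.00 tilt [ 0.0006 -0.0029] gap 0.0854 F [0.5 0.3 0. ] q [-0.58  0.34  1.61 -0.    1.18  1.13]
now-frame mm [  83.  -192.5   51.2] rot [ 0.16 -0.05 -1.5 ] | after-turn mm [  88.1 -190.1   51.7]
```

>>> play_rows(
  series=[
    {"xyz": [0.017, -0.038, 0], "angular": [0, 0, -0.5]},
    {"xyz": [0.017, -0.038, 0], "angular": [0, 0, -0.5]},
    {"xyz": [0.017, -0.038, 0], "angular": [0, 0, -0.5]},
    {"xyz": [0.017, -0.038, 0], "angular": [0, 0, -0.5]},
    {"xyz": [0.017, -0.038, 0], "angular": [0, 0, -0.5]},
  ],
)

```text
time: 1.88
tool_pos: [0.5668, -0.0546, 0.252]
tool_rot: [0.999, -0.047, 0.001, 0.002]
ft_force: [0.3, -0.3, 0.6]
finger_gap: 0.0854
```

```bash
python3 go.py .5695 -.055 .2 -6.5
```

```text
t 1.88 pos [ 0.5668 -0.0546  0.252 ] yaw -5.42 tilt [ 0.0023 -0.0038] gap 0.0854 F [ 0.3 -0.3  0.6] q [-0.2   0.42  1.49 -0.    1.23  1.47]
now-frame mm [ 2.6 -0.  52. ] rot [ 0.2  -0.15  1.08] | after-turn mm [ 2.7  0.1 52. ]
```

>>> play_rows(
  series=[
    {"xyz": [0.0025, 0, 0.02], "angular": [0.2, -0.15, -1.0]},
    {"xyz": [0, 0, 0.02], "angular": [0, 0, 0]},
    {"xyz": [0, 0, 0.01], "angular": [0, 0, 0]},
    {"xyz": [0, 0, 0], "angular": [0, 0, 0]},
  ],
)

```text
time: 2.22
tool_pos: [0.5741, -0.0459, 0.2011]
tool_rot: [0.999, -0.033, 0.002, -0.001]
ft_force: [-0.1, -1.3, 0.0]
finger_gap: 0.0853
```

```bash
python3 go.py .5695 -.055 .074 -6.5; python3 - <<'E'
from h import *
s=capture("side");cv2.imwrite("pics/s1.png",cv2.resize(s["image"][60:280,215:415,::-1],None,fx=2.7,fy=2.7,interpolation=cv2.INTER_CUBIC))
E
```

```text
t 2.22 pos [ 0.5741 -0.0459  0.2011] yaw -3.79 tilt [0.0045 0.0009] gap 0.0853 F [-0.1 -1.3  0. ] q [-0.18  0.48  1.54  0.    1.12  1.45]
now-frame mm [ -4.5   9.5 127.1] rot [-0.07 -0.25  2.71] | after-turn mm [ -3.5   9.5 127.1]
```

View pics/s1.png

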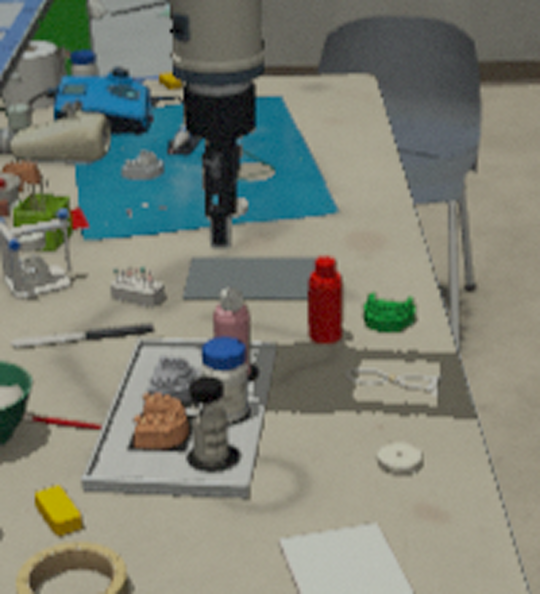

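The side view shows the gripper above the pink bottle, with its tip at crop (220,240). It drifted about 9 mm after the fast move, so I'll correct and settle before going down.

>>> play_rows(
  series=[
    {"xyz": [-0.0035, 0.0095, 0], "angular": [0, -0.2, 2.7]},
    {"xyz": [0, 0, 0], "angular": [0, 0, 0]},
    {"xyz": [0, 0, 0], "angular": [0, 0, 0]},
  ],
)

```text
time: 2.52
tool_pos: [0.5702, -0.0571, 0.2041]
tool_rot: [0.998, -0.058, 0.001, -0.0]
ft_force: [-0.5, -0.5, -1.0]
finger_gap: 0.0857
```

```bash
python3 go.py .5695 -.055 .074 -6.5
```

```text
t 2.52 pos [ 0.5702 -0.0571  0.2041] yaw -6.67 tilt [0.0029 0.0008] gap 0.0857 F [-0.5 -0.5 -1. ] q [-0.2   0.47  1.54  0.    1.13  1.48]
now-frame mm [ -1.3  -1.9 130. ] rot [-0.06 -0.16 -0.17] | after-turn mm [ -0.9  -2.  130.1]
```

>>> play_rows(
  series=[
    {"xyz": [-0.001, -0.002, 0.03], "angular": [0, -0.15, 0]},
    {"xyz": [0, 0, 0.03], "angular": [0, 0, 0]},
    {"xyz": [0, 0, 0.03], "angular": [0, 0, 0]},
    {"xyz": [0, 0, 0.015], "angular": [0, 0, 0]},
    {"xyz": [0, 0, 0], "angular": [0, 0, 0]},
  ],
)

```text
time: 2.93
tool_pos: [0.574, -0.0571, 0.1016]
tool_rot: [0.998, -0.057, 0.006, 0.0]
ft_force: [-0.6, -1.0, -0.5]
finger_gap: 0.0851
```

```bash
python3 go.py .5695 -.055 .074 -6.5;python3 - <<'E'
from h import *
s=capture("side");cv2.imwrite("pics/s2.png",cv2.resize(s["image"][100:250,235:385,::-1],None,fx=3.8,fy=3.8,interpolation=cv2.INTER_CUBIC))
E
```

```text
t 2.93 pos [ 0.574  -0.0571  0.1016] yaw -6.56 tilt [ 0.0129 -0.0014] gap 0.0851 F [-0.6 -1.  -0.5] q [-0.2   0.61  1.63  0.    0.89  1.48]
now-frame mm [-5.1 -1.5 27.6] rot [-0.01 -0.74 -0.06] | after-turn mm [-4.7 -1.6 27.6]
```

View pics/s2.png

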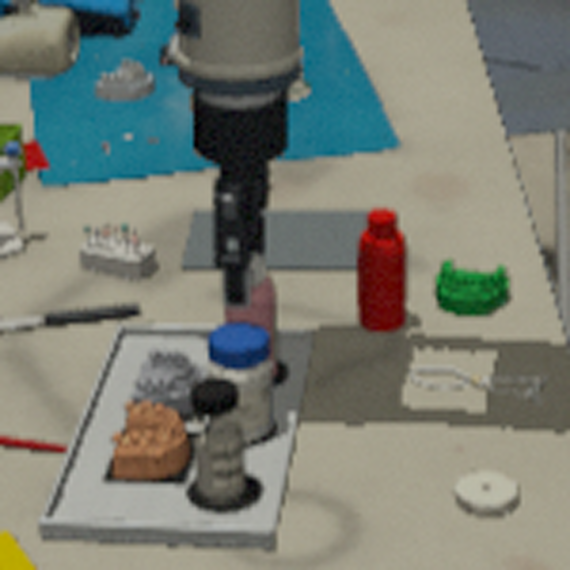

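The near finger is at crop (238,270) and the bottle axis at about x=250. The tool is therefore roughly 5 mm too far in +x, which agrees with the reading. I'll correct that, then go down.

>>> play_rows(
  series=[
    {"xyz": [-0.005, -0.0015, 0], "angular": [0, -0.7, 0]},
    {"xyz": [0, 0, 0], "angular": [0, 0, 0]},
    {"xyz": [0, 0, 0.012], "angular": [0, 0, 0]},
    {"xyz": [0, 0, 0.01], "angular": [0, 0, 0]},
    {"xyz": [0, 0, 0], "angular": [0, 0, 0]},
  ],
)

```text
time: 3.4
tool_pos: [0.5723, -0.0556, 0.0851]
tool_rot: [0.998, -0.057, 0.004, 0.001]
ft_force: [-0.3, -0.5, -0.8]
finger_gap: 0.0857
```

```bash
python3 go.py .569 -.055 .074 -6.5
```

```text
t 3.40 pos [ 0.5723 -0.0556  0.0851] yaw -6.51 tilt [ 0.0088 -0.0017] gap 0.0857 F [-0.3 -0.5 -0.8] q [-0.2   0.63  1.64  0.    0.86  1.48]
now-frame mm [-3.4 -0.2 11.1] rot [ 0.04 -0.51 -0.01] | after-turn mm [-3.3 -0.2 11.1]
```

>>> play_rows(
  series=[
    {"xyz": [-0.004, 0, 0.006], "angular": [0, -0.6, 0]},
    {"xyz": [-0.001, 0, 0.006], "angular": [0, -0.2, 0]},
    {"xyz": [0, 0, 0.001], "angular": [0, 0, 0]},
  ],
)

```text
time: 3.65
tool_pos: [0.5671, -0.055, 0.0711]
tool_rot: [0.998, -0.057, -0.003, 0.0]
ft_force: [0.2, -1.1, 0.6]
finger_gap: 0.0855
```

```bash
python3 go.py .569 -.055 .074 -6.5
```

```text
t 3.65 pos [ 0.5671 -0.055   0.0711] yaw -6.50 tilt [-0.0059 -0.    ] gap 0.0855 F [ 0.2 -1.1  0.6] q [-0.2   0.65  1.65 -0.    0.84  1.48]
now-frame mm [ 1.9 -0.2 -2.9] rot [ 0.04  0.34 -0.  ] | after-turn mm [ 1.9 -0.2 -2.9]
```

>>> play_rows(
  series=[
    {"xyz": [0.0015, 0, -0.001], "angular": [0, 0.3, 0]},
    {"xyz": [0, 0, 0], "angular": [0, 0, 0]},
    {"xyz": [0, 0, 0], "angular": [0, 0, 0]},
    {"xyz": [0, 0, 0], "angular": [0, 0, 0]},
    {"xyz": [0, 0, 0], "angular": [0, 0, 0]},
  ],
  jaw=0,
  grip_force=35,
)

```text
time: 4.07
tool_pos: [0.5687, -0.0551, 0.0719]
tool_rot: [0.998, -0.057, -0.0, 0.0]
ft_force: [-0.8, 0.4, -1.1]
finger_gap: 0.041
```

>>> play_rows(
  series=[
    {"xyz": [0, 0, 0], "angular": [0, 0, 0]},
    {"xyz": [0, 0, 0], "angular": [0, 0, 0]},
    {"xyz": [0, 0, 0], "angular": [0, 0, 0]},
  ],
)

```text
time: 4.32
tool_pos: [0.5689, -0.0552, 0.0722]
tool_rot: [0.998, -0.057, -0.0, 0.0]
ft_force: [-0.2, 0.7, -0.4]
finger_gap: 0.0408
```

```bash
python3 go.py .569 -.055 .15 -6.5
```

```text
t 4.32 pos [ 0.5689 -0.0552  0.0722] yaw -6.50 tilt [-0.0002 -0.0007] gap 0.0408 F [-0.2  0.7 -0.4] q [-0.2   0.65  1.65 -0.    0.84  1.48]
now-frame mm [  0.1  -0.1 -77.8] rot [0.04 0.01 0.  ] | after-turn mm [  0.1  -0.2 -77.8]
```

Gripped, with a gap of 41 mm. The TCP is 64 mm above the foot. Now I'll lift it.

>>> play_rows(
  series=[
    {"xyz": [0, 0, -0.012], "angular": [0, 0, 0]},
    {"xyz": [0, 0, -0.025], "angular": [0, 0, 0]},
    {"xyz": [0, 0, -0.025], "angular": [0, 0, 0]},
    {"xyz": [0, 0, -0.02], "angular": [0, 0, 0]},
    {"xyz": [0, 0, 0], "angular": [0, 0, 0]},
  ],
)

```text
time: 4.73
tool_pos: [0.5676, -0.055, 0.1559]
tool_rot: [0.998, -0.057, -0.002, 0.0]
ft_force: [1.1, -0.4, -0.2]
finger_gap: 0.0408
```

```bash
python3 go.py .582 -.321 .15 -6.5;python3 - <<'E'
from h import *
s=capture("side");cv2.imwrite("pics/s3.png",cv2.resize(s["image"][80:250,235:385,::-1],None,fx=3.3,fy=3.3,interpolation=cv2.INTER_CUBIC))
c=capture("top");h=cv2.cvtColor(c["image"],cv2.COLOR_RGB2HSV)
m=((h[...,0]<6)|(h[...,0]>174))&(h[...,1]>180);ys,xs=np.nonzero(m[205:240,395:425]);print("red",onz(c,xs.mean()+395,ys.mean()+205,.07))
E
```

```text
t 4.73 pos [ 0.5676 -0.055   0.1559] yaw -6.50 tilt [-0.0046  0.0001] gap 0.0408 F [ 1.1 -0.4 -0.2] q [-0.2   0.53  1.59 -0.    1.02  1.48]
now-frame mm [ 44.4 262.7   5.8] rot [ 0.02  0.26 -0.  ] | after-turn mm [ 44.4 262.7   5.9]
red [nan nan nan]<stdin>:4: RuntimeWarning: Mean of empty slice.
  ret = ret.dtype.type(ret / rcount)
```

View pics/s3.png

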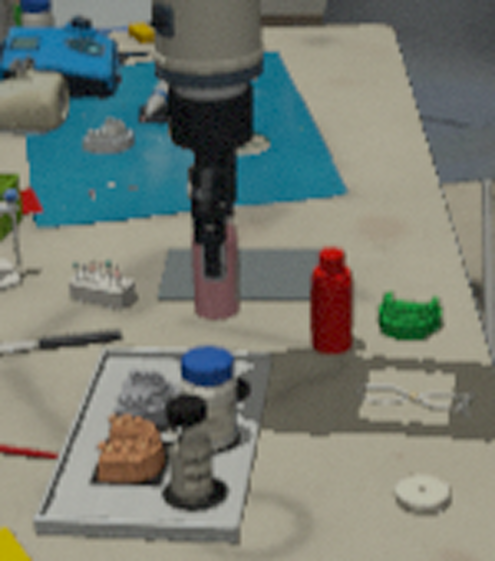

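The pink bottle hangs upright at crop (215,270), and the rest is undisturbed. I'll move it over the mat.

>>> play_rows(
  series=[
    {"xyz": [0.003, 0.018, 0], "angular": [0, 0, 0]},
    {"xyz": [0.006, 0.03, 0], "angular": [0, 0, 0]},
    {"xyz": [0.006, 0.035, 0], "angular": [0, 0, 0]},
    {"xyz": [0.006, 0.035, 0], "angular": [0, 0, 0]},
    {"xyz": [0.006, 0.035, 0], "angular": [0, 0, 0]},
  ],
)

```text
time: 5.25
tool_pos: [0.5733, -0.2076, 0.1469]
tool_rot: [0.999, -0.052, -0.008, -0.002]
ft_force: [1.7, -0.2, -0.6]
finger_gap: 0.0408
```

```bash
python3 go.py .582 -.321 .15 -6.5
```

```text
t 5.25 pos [ 0.5733 -0.2076  0.1469] yaw -6.01 tilt [-0.016   0.0051] gap 0.0408 F [ 1.7 -0.2 -0.6] q [-0.44  0.59  1.49 -0.    1.08  1.23]
now-frame mm [ 20.5 111.9  -3.8] rot [-0.19  0.94  0.49] | after-turn mm [ 21.5 111.7  -3.1]
```

>>> play_rows(
  series=[
    {"xyz": [0.006, 0.032, 0], "angular": [0, 0.5, 0]},
    {"xyz": [0.006, 0.032, 0], "angular": [0, 0.4, 0]},
    {"xyz": [0.005, 0.022, 0], "angular": [0, 0, 0]},
    {"xyz": [0, 0.005, 0], "angular": [0, 0, 0]},
    {"xyz": [0, 0, 0], "angular": [0, 0, 0]},
  ],
)

```text
time: 5.67
tool_pos: [0.5773, -0.3106, 0.1382]
tool_rot: [0.998, -0.055, -0.004, -0.003]
ft_force: [0.3, 0.9, 0.0]
finger_gap: 0.0407
```

```bash
python3 go.py .582 -.321 .067 -6.5
```

```text
t 5.67 pos [ 0.5773 -0.3106  0.1382] yaw -6.33 tilt [-0.0069  0.0064] gap 0.0407 F [0.3 0.9 0. ] q [-0.59  0.66  1.38  0.    1.12  1.1 ]
now-frame mm [ 6.4 10.3 71.1] rot [-0.32  0.43  0.17] | after-turn mm [ 5.9  9.8 71.2]
```

>>> play_rows(
  series=[
    {"xyz": [0.005, 0.008, 0.015], "angular": [-0.3, 0.4, 0]},
    {"xyz": [0, 0.002, 0.02], "angular": [0, 0, 0]},
    {"xyz": [0, 0, 0.015], "angular": [0, 0, 0]},
    {"xyz": [0, 0, 0.005], "angular": [0, 0, 0]},
    {"xyz": [0, 0, 0], "angular": [0, 0, 0]},
  ],
)

```text
time: 6.08
tool_pos: [0.5794, -0.3164, 0.0774]
tool_rot: [0.998, -0.055, -0.003, -0.002]
ft_force: [-0.1, 0.3, -0.8]
finger_gap: 0.041
```

```bash
python3 go.py .582 -.321 .067 -6.5
```

```text
t 6.08 pos [ 0.5794 -0.3164  0.0774] yaw -6.28 tilt [-0.005   0.0042] gap 0.0410 F [-0.1  0.3 -0.8] q [-0.59  0.74  1.41  0.    1.    1.09]
now-frame mm [ 3.1  4.4 10.3] rot [-0.21  0.31  0.22] | after-turn mm [ 3.1  4.3 10.4]
```

>>> play_rows(
  series=[
    {"xyz": [0.001, 0.001, 0.004], "angular": [-0.2, 0.3, 0]},
    {"xyz": [0, 0, 0.003], "angular": [0, 0, 0]},
    {"xyz": [0, 0, 0.001], "angular": [0, 0, 0]},
    {"xyz": [0, 0, 0], "angular": [0, 0, 0]},
  ],
)

```text
time: 6.42
tool_pos: [0.5808, -0.3153, 0.0698]
tool_rot: [0.999, -0.054, 0.0, -0.0]
ft_force: [-1.0, -0.0, -0.8]
finger_gap: 0.0409
```

```bash
python3 go.py .582 -.321 .067 -6.5
```

```text
t 6.42 pos [ 0.5808 -0.3153  0.0698] yaw -6.17 tilt [0.0002 0.0001] gap 0.0409 F [-1.  -0.  -0.8] q [-0.59  0.75  1.42  0.    0.98  1.09]
now-frame mm [1.8 5.5 2.8] rot [-0.   -0.01  0.33] | after-turn mm [1.8 5.5 2.8]
```

>>> play_rows(
  series=[
    {"xyz": [0, 0, 0.002], "angular": [0, 0, 0]},
    {"xyz": [0, 0, 0.001], "angular": [0, 0, 0]},
    {"xyz": [0, 0, 0], "angular": [0, 0, 0]},
  ],
)

```text
time: 6.67
tool_pos: [0.5815, -0.3155, 0.0679]
tool_rot: [0.999, -0.054, 0.001, 0.001]
ft_force: [-0.1, -0.6, -0.4]
finger_gap: 0.0409
```

```bash
python3 go.py .582 -.321 .067 -6.5
```

```text
t 6.67 pos [ 0.5815 -0.3155  0.0679] yaw -6.15 tilt [ 0.002  -0.0011] gap 0.0409 F [-0.1 -0.6 -0.4] q [-0.59  0.75  1.42  0.    0.97  1.09]
now-frame mm [1.1 5.4 0.9] rot [ 0.05 -0.12  0.35] | after-turn mm [1.1 5.4 0.9]
```

>>> play_rows(
  series=[
    {"xyz": [0, 0, 0.0015], "angular": [0, 0, 0]},
    {"xyz": [0, 0, 0.001], "angular": [0, 0, 0]},
    {"xyz": [0, 0, 0], "angular": [0, 0, 0]},
  ],
)

```text
time: 6.92
tool_pos: [0.5824, -0.3159, 0.067]
tool_rot: [0.999, -0.054, 0.002, 0.001]
ft_force: [-0.4, 0.8, -1.2]
finger_gap: 0.0408
```

```bash
python3 go.py .582 -.321 .067 -6.5
```

```text
t 6.92 pos [ 0.5824 -0.3159  0.067 ] yaw -6.17 tilt [ 0.0043 -0.0021] gap 0.0408 F [-0.4  0.8 -1.2] q [-0.59  0.75  1.42  0.    0.97  1.09]
now-frame mm [0.2 5.1 0. ] rot [ 0.09 -0.26  0.33] | after-turn mm [0.2 5.1 0. ]
```

>>> play_rows(
  series=[
    {"xyz": [0, 0, 0], "angular": [0, -0.25, 0]},
    {"xyz": [0, 0, 0], "angular": [0, 0, 0]},
    {"xyz": [0, 0, 0], "angular": [0, 0, 0]},
    {"xyz": [0, 0, 0], "angular": [0, 0, 0]},
    {"xyz": [0, 0, 0], "angular": [0, 0, 0]},
  ],
  jaw=1,
)

```text
time: 7.33
tool_pos: [0.5826, -0.3163, 0.0673]
tool_rot: [0.999, -0.054, 0.0, 0.001]
ft_force: [1.2, 0.1, 0.3]
finger_gap: 0.0853
```

```bash
python3 go.py .582 -.321 .2 -6.5
```

```text
t 7.33 pos [ 0.5826 -0.3163  0.0673] yaw -6.18 tilt [ 0.0002 -0.0022] gap 0.0853 F [1.2 0.1 0.3] q [-0.59  0.75  1.41 -0.    0.98  1.09]
now-frame mm [  -0.     5.1 -132.7] rot [ 0.12 -0.02  0.32] | after-turn mm [  -0.     4.8 -132.7]
```

>>> play_rows(
  series=[
    {"xyz": [0, 0, -0.02], "angular": [0, 0, 0]},
    {"xyz": [0, 0, -0.03], "angular": [0, 0, 0]},
    {"xyz": [0, 0, -0.03], "angular": [0, 0, 0]},
    {"xyz": [0, 0, -0.03], "angular": [0, 0, 0]},
    {"xyz": [0, 0, -0.015], "angular": [0, 0, 0]},
  ],
)

```text
time: 7.75
tool_pos: [0.5802, -0.3146, 0.1916]
tool_rot: [0.999, -0.054, -0.004, -0.002]
ft_force: [0.5, -1.5, 0.7]
finger_gap: 0.0852
```

```bash
python3 go.py .577 .031 .2 -6.5; python3 - <<'E'
from h import *
s=capture("side");cv2.imwrite("pics/s4.png",cv2.resize(s["image"][80:250,235:385,::-1],None,fx=3.3,fy=3.3,interpolation=cv2.INTER_CUBIC))
E
```

```text
t 7.75 pos [ 0.5802 -0.3146  0.1916] yaw -6.19 tilt [-0.0085  0.0036] gap 0.0852 F [ 0.5 -1.5  0.7] q [-0.59  0.61  1.32 -0.    1.23  1.09]
now-frame mm [ -40.5 -343.3   -7.1] rot [-0.15  0.51  0.31] | after-turn mm [ -42.3 -343.    -8.4]
```

View pics/s4.png

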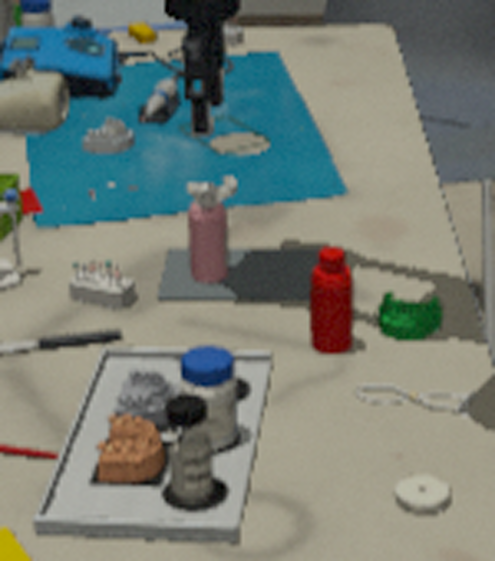

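The pink bottle stands upright on the mat at crop (208,245), and the fingers are clear. Next is the blue jar. It takes about 343 mm along -y of the tool.

>>> play_rows(
  series=[
    {"xyz": [-0.003, -0.025, 0], "angular": [0, 0.5, 0]},
    {"xyz": [-0.005, -0.038, 0], "angular": [0, 0, 0]},
    {"xyz": [-0.005, -0.038, 0], "angular": [0, 0, 0]},
    {"xyz": [-0.005, -0.038, 0], "angular": [0, 0, 0]},
    {"xyz": [-0.005, -0.038, 0], "angular": [0, 0, 0]},
  ],
)

```text
time: 8.22
tool_pos: [0.5782, -0.1393, 0.1951]
tool_rot: [0.998, -0.059, 0.005, 0.002]
ft_force: [1.2, 0.5, 1.3]
finger_gap: 0.0856
```

>>> play_rows(
  series=[
    {"xyz": [-0.004, -0.038, 0], "angular": [0, 0, 0]},
    {"xyz": [-0.004, -0.038, 0], "angular": [0, 0, 0]},
    {"xyz": [-0.004, -0.038, 0], "angular": [0, 0, 0]},
    {"xyz": [-0.003, -0.025, 0], "angular": [0, 0, 0]},
    {"xyz": [0, -0.005, 0], "angular": [0, 0, 0]},
  ],
)

```text
time: 8.63
tool_pos: [0.5775, 0.0176, 0.1935]
tool_rot: [0.998, -0.057, 0.004, 0.001]
ft_force: [0.3, -0.2, 0.3]
finger_gap: 0.0851
```

```bash
python3 go.py .577 .031 .2 -6.5
```

```text
t 8.63 pos [0.5775 0.0176 0.1935] yaw -6.58 tilt [ 0.0083 -0.0029] gap 0.0851 F [ 0.3 -0.2  0.3] q [-0.07  0.49  1.54 -0.    1.1   1.62]
now-frame mm [ -2.  -13.3  -6.5] rot [ 0.11 -0.49 -0.08] | after-turn mm [ -2.  -13.3  -6.5]
```

>>> play_rows(
  series=[
    {"xyz": [-0.002, -0.012, 0], "angular": [0.1, -0.5, 0]},
    {"xyz": [0, 0, 0.01], "angular": [0, 0, 0]},
    {"xyz": [0, 0, 0.025], "angular": [0, 0, 0]},
    {"xyz": [0, 0, 0.03], "angular": [0, 0, 0]},
    {"xyz": [0, 0, 0], "angular": [0, 0, 0]},
  ],
)

```text
time: 9.05
tool_pos: [0.5778, 0.0308, 0.1261]
tool_rot: [0.998, -0.055, 0.002, 0.0]
ft_force: [-2.4, 0.2, -0.4]
finger_gap: 0.0856
```

```bash
python3 go.py .577 .031 .058 -6.5
```

```text
t 9.05 pos [0.5778 0.0308 0.1261] yaw -6.33 tilt [ 0.0037 -0.0009] gap 0.0856 F [-2.4  0.2 -0.4] q [-0.05  0.58  1.6  -0.    0.96  1.63]
now-frame mm [-1.1 -0.2 68.1] rot [ 0.03 -0.22  0.17] | after-turn mm [-0.8 -0.1 68.1]
```

>>> play_rows(
  series=[
    {"xyz": [-0.002, 0, 0.015], "angular": [0, -0.4, 0.1]},
    {"xyz": [-0.001, 0, 0.018], "angular": [0, -0.2, 0]},
    {"xyz": [-0.001, 0, 0.018], "angular": [0, -0.2, 0]},
    {"xyz": [0, 0, 0.008], "angular": [0, 0, 0]},
    {"xyz": [0, 0, 0], "angular": [0, 0, 0]},
  ],
)

```text
time: 9.47
tool_pos: [0.5743, 0.0268, 0.0662]
tool_rot: [0.998, -0.058, -0.005, 0.0]
ft_force: [-1.0, -0.5, 0.6]
finger_gap: 0.0856
```

```bash
python3 go.py .577 .031 .058 -6.5
```

```text
t 9.47 pos [0.5743 0.0268 0.0662] yaw -6.61 tilt [-0.0109 -0.0002] gap 0.0856 F [-1.  -0.5  0.6] q [-0.06  0.67  1.64 -0.    0.84  1.63]
now-frame mm [ 2.3 -4.5  8.2] rot [ 0.08  0.62 -0.11] | after-turn mm [ 2.2 -4.5  8.2]
```

>>> play_rows(
  series=[
    {"xyz": [0.003, -0.0045, 0.004], "angular": [0, 0.6, -0.1]},
    {"xyz": [0, 0, 0.003], "angular": [0, 0, 0]},
    {"xyz": [0, 0, 0], "angular": [0, 0, 0]},
  ],
)

```text
time: 9.72
tool_pos: [0.5794, 0.0302, 0.0609]
tool_rot: [0.998, -0.057, 0.002, 0.001]
ft_force: [-0.4, -0.1, -0.3]
finger_gap: 0.0853
```

```bash
python3 go.py .577 .031 .058 -6.5
```

```text
t 9.72 pos [0.5794 0.0302 0.0609] yaw -6.56 tilt [ 0.0031 -0.0017] gap 0.0853 F [-0.4 -0.1 -0.3] q [-0.05  0.68  1.64 -0.    0.82  1.64]
now-frame mm [-2.5 -0.6  2.9] rot [ 0.08 -0.19 -0.06] | after-turn mm [-2.5 -0.6  2.9]
```

>>> play_rows(
  series=[
    {"xyz": [-0.002, -0.0005, 0.002], "angular": [0, -0.2, 0]},
    {"xyz": [0, 0, 0], "angular": [0, 0, 0]},
    {"xyz": [0, 0, 0], "angular": [0, 0, 0]},
  ],
)

```text
time: 9.97
tool_pos: [0.5783, 0.031, 0.0604]
tool_rot: [0.998, -0.057, 0.001, 0.001]
ft_force: [0.5, 0.5, 0.3]
finger_gap: 0.0853
```

>>> play_rows(
  series=[
    {"xyz": [0, 0, 0], "angular": [0, 0, 0]},
    {"xyz": [0, 0, 0], "angular": [0, 0, 0]},
    {"xyz": [0, 0, 0], "angular": [0, 0, 0]},
    {"xyz": [0, 0, 0], "angular": [0, 0, 0]},
    {"xyz": [0, 0, 0], "angular": [0, 0, 0]},
  ],
  jaw=0,
)

```text
time: 10.38
tool_pos: [0.5788, 0.0311, 0.0616]
tool_rot: [0.998, -0.057, 0.002, 0.001]
ft_force: [-0.9, -0.5, -2.3]
finger_gap: 0.0486
```

```bash
python3 go.py .577 .031 .058 -6.5
```

```text
t 10.38 pos [0.5788 0.0311 0.0616] yaw -6.52 tilt [ 0.0035 -0.0016] gap 0.0486 F [-0.9 -0.5 -2.3] q [-0.05  0.68  1.64 -0.    0.82  1.64]
now-frame mm [-1.7  0.3  3.6] rot [ 0.07 -0.21 -0.02] | after-turn mm [-1.7  0.3  3.6]
```

>>> play_rows(
  series=[
    {"xyz": [0, 0, -0.01], "angular": [0, 0, 0]},
    {"xyz": [0, 0, -0.022], "angular": [0, 0, 0]},
    {"xyz": [0, 0, -0.025], "angular": [0, 0, 0]},
    {"xyz": [0, 0, -0.022], "angular": [0, 0, 0]},
    {"xyz": [0, 0, 0], "angular": [0, 0, 0]},
  ],
)

```text
time: 10.8
tool_pos: [0.5769, 0.0313, 0.1442]
tool_rot: [0.998, -0.057, -0.001, 0.001]
ft_force: [2.1, 0.1, -0.4]
finger_gap: 0.0487
```

```bash
python3 go.py .489 -.32 .15 -6.5;  python3 - <<'E'
from h import *
s=capture("side");cv2.imwrite("pics/s5.png",cv2.resize(s["image"][80:250,235:385,::-1],None,fx=3.3,fy=3.3,interpolation=cv2.INTER_CUBIC))
E
```

```text
t 10.80 pos [0.5769 0.0313 0.1442] yaw -6.53 tilt [-0.0015 -0.0013] gap 0.0487 F [ 2.1  0.1 -0.4] q [-0.05  0.56  1.58 -0.    1.    1.64]
now-frame mm [-47.4 359.   -5.2] rot [ 0.08  0.08 -0.03] | after-turn mm [-47.6 358.9  -5.8]
```

View pics/s5.png

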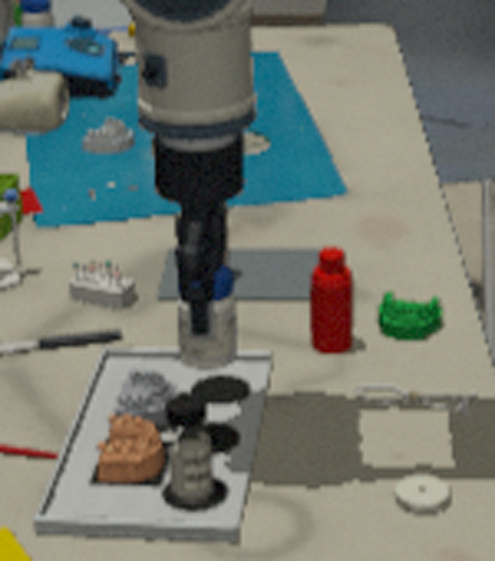

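The blue jar is lifted at crop (210,330), and its empty inlays show at (220,388) and (218,437). I'll carry it higher to clear the red bottle.

>>> play_rows(
  series=[
    {"xyz": [0, 0.01, -0.02], "angular": [0, 0, 0]},
    {"xyz": [-0.001, 0.025, -0.025], "angular": [0, 0, 0]},
    {"xyz": [-0.002, 0.033, -0.01], "angular": [0, 0, 0]},
    {"xyz": [-0.003, 0.036, 0], "angular": [0, 0, 0]},
    {"xyz": [-0.003, 0.036, 0], "angular": [0, 0, 0]},
  ],
)

```text
time: 11.27
tool_pos: [0.5501, -0.105, 0.1981]
tool_rot: [0.999, -0.053, -0.003, 0.0]
ft_force: [1.3, -0.6, -2.0]
finger_gap: 0.0486
```

>>> play_rows(
  series=[
    {"xyz": [-0.005, 0.036, 0], "angular": [0, 0, 0]},
    {"xyz": [-0.005, 0.036, 0], "angular": [0, 0, 0]},
    {"xyz": [-0.005, 0.036, 0], "angular": [0, 0, 0]},
    {"xyz": [-0.005, 0.036, 0], "angular": [0, 0, 0]},
    {"xyz": [-0.005, 0.025, 0], "angular": [0, 0, 0]},
  ],
)

```text
time: 11.68
tool_pos: [0.5027, -0.2787, 0.1958]
tool_rot: [0.999, -0.052, -0.005, -0.001]
ft_force: [0.4, -0.3, -1.5]
finger_gap: 0.0485
```

```bash
python3 go.py .489 -.32 .18 -6.5
```

```text
t 11.68 pos [ 0.5027 -0.2787  0.1958] yaw -6.02 tilt [-0.0098  0.0017] gap 0.0485 F [ 0.4 -0.3 -1.5] q [-0.61  0.49  1.53 -0.    1.13  1.07]
now-frame mm [-9.2 42.5 15.9] rot [-0.03  0.57  0.48] | after-turn mm [-9.  42.6 15.8]
```

>>> play_rows(
  series=[
    {"xyz": [-0.005, 0.02, 0.005], "angular": [0, 0.5, 0.4]},
    {"xyz": [-0.003, 0.012, 0.01], "angular": [0, 0, 0]},
    {"xyz": [0, 0.003, 0.02], "angular": [0, 0, 0]},
    {"xyz": [0, 0, 0.02], "angular": [0, 0, 0]},
    {"xyz": [0, 0, 0], "angular": [0, 0, 0]},
  ],
)

```text
time: 12.1
tool_pos: [0.4866, -0.3193, 0.1354]
tool_rot: [0.998, -0.059, -0.002, -0.001]
ft_force: [-0.8, 1.1, -2.3]
finger_gap: 0.0485
```

```bash
python3 go.py .489 -.32 .0566 -6.5
```

```text
t 12.10 pos [ 0.4866 -0.3193  0.1354] yaw -6.79 tilt [-0.0035  0.0016] gap 0.0485 F [-0.8  1.1 -2.3] q [-0.68  0.57  1.58 -0.    0.99  1.01]
now-frame mm [ 2.7  0.5 78.8] rot [-0.07  0.21 -0.29] | after-turn mm [ 2.4  0.4 78.8]
```

>>> play_rows(
  series=[
    {"xyz": [0.001, 0, 0.02], "angular": [0, 0.2, 0]},
    {"xyz": [0, 0, 0.022], "angular": [0, 0, 0]},
    {"xyz": [0, 0, 0.018], "angular": [0, 0, 0]},
    {"xyz": [0, 0, 0.005], "angular": [0, 0, 0]},
    {"xyz": [0, 0, 0], "angular": [0, 0, 0]},
  ],
)

```text
time: 12.52
tool_pos: [0.4877, -0.3163, 0.0676]
tool_rot: [0.998, -0.058, -0.002, -0.002]
ft_force: [-0.1, 0.2, -1.2]
finger_gap: 0.0484
```

```bash
python3 go.py .489 -.32 .0566 -6.5
```

```text
t 12.52 pos [ 0.4877 -0.3163  0.0676] yaw -6.64 tilt [-0.0034  0.0042] gap 0.0484 F [-0.1  0.2 -1.2] q [-0.68  0.67  1.63  0.    0.85  1.01]
now-frame mm [ 1.7  3.5 11. ] rot [-0.22  0.22 -0.14] | after-turn mm [ 1.7  3.5 11. ]
```

>>> play_rows(
  series=[
    {"xyz": [0, 0.002, 0.005], "angular": [-0.2, 0.2, 0]},
    {"xyz": [0, 0, 0.003], "angular": [0, 0, 0]},
    {"xyz": [0, 0, 0.001], "angular": [0, 0, 0]},
    {"xyz": [0, 0, 0], "angular": [0, 0, 0]},
  ],
)

```text
time: 12.85
tool_pos: [0.4888, -0.3184, 0.0606]
tool_rot: [0.998, -0.057, 0.001, 0.001]
ft_force: [-0.4, 0.1, -1.9]
finger_gap: 0.0485
```

```bash
python3 go.py .489 -.32 .0566 -6.5
```

```text
t 12.85 pos [ 0.4888 -0.3184  0.0606] yaw -6.55 tilt [ 0.0018 -0.0015] gap 0.0485 F [-0.4  0.1 -1.9] q [-0.68  0.68  1.63 -0.    0.83  1.01]
now-frame mm [0.4 1.6 4. ] rot [ 0.07 -0.11 -0.05] | after-turn mm [0.4 1.6 4. ]
```

>>> play_rows(
  series=[
    {"xyz": [0, 0, 0.003], "angular": [0, 0, 0]},
    {"xyz": [0, 0, 0.0015], "angular": [0, -0.1, 0]},
    {"xyz": [0, 0, 0.001], "angular": [0, 0, 0]},
    {"xyz": [0, 0, 0.0005], "angular": [0, 0, 0]},
  ],
)

```text
time: 13.18
tool_pos: [0.4898, -0.319, 0.0564]
tool_rot: [0.998, -0.057, 0.001, 0.002]
ft_force: [-3.7, 4.3, 13.2]
finger_gap: 0.0486
```

```bash
python3 go.py .489 -.32 .0566 -6.5
```

```text
t 13.18 pos [ 0.4898 -0.319   0.0564] yaw -6.56 tilt [ 0.0026 -0.0032] gap 0.0486 F [-3.7  4.3 13.2] q [-0.68  0.69  1.63 -0.    0.82  1.01]
now-frame mm [-0.7  1.1 -0.2] rot [ 0.17 -0.17 -0.06] | after-turn mm [-0.7  1.1 -0.2]
```

Contact at 13 N and the expected height. I'll release it and rise.

>>> play_rows(
  series=[
    {"xyz": [0, 0, -0.0003], "angular": [0, 0, 0]},
    {"xyz": [0, 0, 0], "angular": [0, 0, 0]},
    {"xyz": [0, 0, 0], "angular": [0, 0, 0]},
    {"xyz": [0, 0, 0], "angular": [0, 0, 0]},
    {"xyz": [0, 0, 0], "angular": [0, 0, 0]},
  ],
  jaw=1,
)

```text
time: 13.6
tool_pos: [0.4903, -0.3195, 0.0574]
tool_rot: [0.998, -0.057, 0.002, 0.002]
ft_force: [-0.3, 0.1, 0.1]
finger_gap: 0.0853
```

>>> play_rows(
  series=[
    {"xyz": [0, 0, -0.02], "angular": [0, 0, 0]},
    {"xyz": [0, 0, -0.03], "angular": [0, 0, 0]},
    {"xyz": [0, 0, -0.03], "angular": [0, 0, 0]},
    {"xyz": [0, 0, -0.03], "angular": [0, 0, 0]},
    {"xyz": [0, 0, -0.025], "angular": [0, 0, 0]},
  ],
)

```text
time: 14.02
tool_pos: [0.4871, -0.317, 0.1914]
tool_rot: [0.998, -0.057, -0.003, -0.001]
ft_force: [0.8, -1.0, 0.0]
finger_gap: 0.0854
```

```bash
python3 go.py .64 -.018 .2 83.5; python3 - <<'E'
from h import *
s=capture("side");cv2.imwrite("pics/s6.png",cv2.resize(s["image"][80:250,235:385,::-1],None,fx=3.3,fy=3.3,interpolation=cv2.INTER_CUBIC))
c=capture("top");cv2.imwrite("pics/t6.png",cv2.resize(c["image"][128:248,285:500,::-1],None,fx=3.6,fy=3.6,interpolation=cv2.INTER_CUBIC))
E
```

```text
t 14.02 pos [ 0.4871 -0.317   0.1914] yaw -6.59 tilt [-0.0056  0.0033] gap 0.0854 F [ 0.8 -1.   0. ] q [-0.68  0.5   1.53 -0.    1.12  1.01]
now-frame mm [ 117.6 -314.6   -8.4] rot [ -0.39   0.15 -90.09] | after-turn mm [314.4 118.1  -8.6]
```

View pics/s6.png

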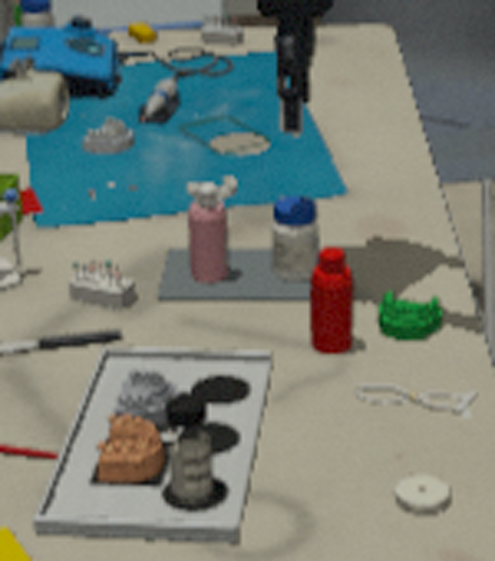

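View pics/t6.png

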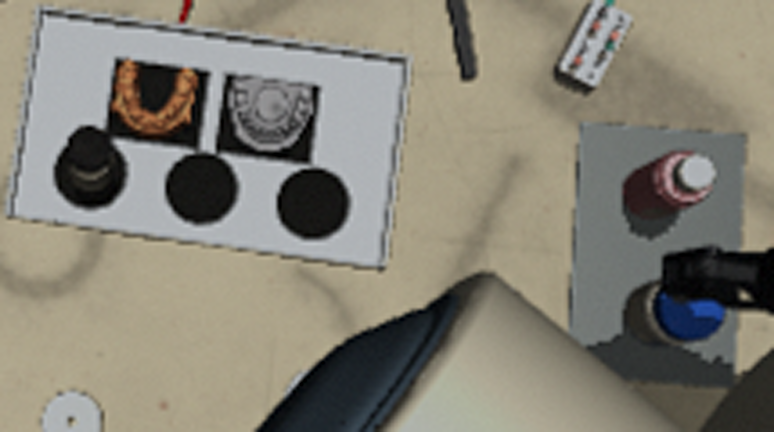

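Both stand upright on the mat, with pink at crop (208,245) and blue at (296,240). The empty inlays at (201,188) and (313,203) in the top view can now be measured exactly, along with the grey cast.

```bash
python3 - <<'E'
from h import *
c=capture("top");im=c["image"];g=cv2.cvtColor(im,cv2.COLOR_RGB2GRAY)
m=(g<60).astype(np.uint8)
m[:,:285]=0;m[:,396:]=0;m[:140]=0;m[202:]=0
n,l,st,ce=cv2.connectedComponentsWithStats(m)
for i in range(1,n):
    if st[i,4]>20: print(st[i],ce[i].round(1),onz(c,*ce[i],.008).round(4))
x0,y0=335,140
cv2.imwrite("pics/g.png",cv2.resize(im[y0:y0+40,x0:x0+50,::-1],None,fx=14,fy=14,interpolation=cv2.INTER_NEAREST))
E
```

```text
[322 145  13  15 134] [327.5 151.3] [0.6608 0.0728 0.008 ]
[300 147  43  39 479] [316.6 170. ] [0.6061 0.1023 0.008 ]
[345 149  28  24 155] [357.6 164.9] [ 0.6234 -0.0135  0.008 ]
[331 171  20  19 295] [340.4 179.9] [0.5795 0.0343 0.008 ]
[362 175  20  19 299] [371.4 184.1] [ 0.5696 -0.053   0.008 ]
```

View pics/g.png

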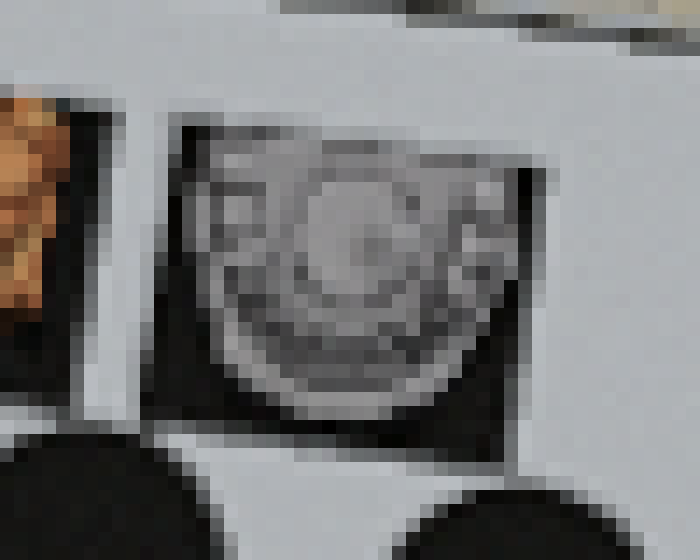

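```bash
python3 - <<'E'
import numpy as np
N=13;d=np.array([.64-.4871,-.018+.317])/N
for k in range(N):
    a=np.radians(-6.6+90/N*k);print(k,round(d[0]*np.cos(a)+d[1]*np.sin(a),4),round(d[0]*np.sin(a)-d[1]*np.cos(a),4))
E
```

```text
0 0.009 -0.0242
1 0.0119 -0.0229
2 0.0146 -0.0213
3 0.017 -0.0194
4 0.0193 -0.0172
5 0.0212 -0.0148
6 0.0228 -0.0121
7 0.0241 -0.0093
8 0.0251 -0.0063
9 0.0256 -0.0032
10 0.0258 -0.0001
11 0.0257 0.003
12 0.0251 0.0061
```

>>> play_rows(
  series=[
    {"xyz": [0.009, -0.024, -0.003], "angular": [0, 0, -6.9]},
    {"xyz": [0.012, -0.023, 0], "angular": [0, 0, -6.9]},
    {"xyz": [0.0145, -0.0215, 0], "angular": [0, 0, -6.9]},
    {"xyz": [0.017, -0.0195, 0], "angular": [0, 0, -6.9]},
    {"xyz": [0.019, -0.017, 0], "angular": [0, 0, -6.9]},
  ],
  jaw=0.85,
)

```text
time: 14.58
tool_pos: [0.5445, -0.2021, 0.1897]
tool_rot: [0.969, 0.247, -0.004, -0.002]
ft_force: [-0.0, -0.6, 0.5]
finger_gap: 0.0724
```

>>> play_rows(
  series=[
    {"xyz": [0.021, -0.015, 0], "angular": [0, 0, -6.9]},
    {"xyz": [0.023, -0.012, 0], "angular": [0, 0, -6.9]},
    {"xyz": [0.024, -0.009, 0], "angular": [0, 0, -6.9]},
    {"xyz": [0.025, -0.006, 0], "angular": [0, 0, -6.9]},
    {"xyz": [0.0255, -0.003, 0], "angular": [0, 0, -6.9]},
  ],
)

```text
time: 15.0
tool_pos: [0.6007, -0.0797, 0.1825]
tool_rot: [0.846, 0.533, -0.006, -0.007]
ft_force: [0.3, -0.2, -0.4]
finger_gap: 0.0726
```

```bash
python3 go.py .6355 -.018 .18 83.7
```

```text
t 15.00 pos [ 0.6007 -0.0797  0.1825] yaw 64.47 tilt [-0.0174  0.0057] gap 0.0726 F [ 0.3 -0.2 -0.4] q [-0.23  0.55  1.46  0.    1.15  0.21]
now-frame mm [70.7  4.9  2.2] rot [ -1.05  -0.04 -19.23] | after-turn mm [65.1 27.8  2.5]
```

>>> play_rows(
  series=[
    {"xyz": [0.025, 0.0, 0], "angular": [-0.4, 0, -6.8]},
    {"xyz": [0.022, 0.003, 0], "angular": [-0.4, 0, -6.4]},
    {"xyz": [0.012, 0.002, 0], "angular": [0, 0, -3]},
    {"xyz": [0, 0, 0], "angular": [0, 0, 0]},
    {"xyz": [0, 0, 0], "angular": [0, 0, 0]},
  ],
)

```text
time: 15.42
tool_pos: [0.6253, -0.0175, 0.1748]
tool_rot: [0.753, 0.658, -0.004, -0.005]
ft_force: [-0.0, -0.2, 0.4]
finger_gap: 0.0727
```

```bash
python3 go.py .6355 -.018 .08 83.7
```

```text
t 15.42 pos [ 0.6253 -0.0175  0.1748] yaw 82.22 tilt [-0.0128  0.0032] gap 0.0727 F [-0.  -0.2  0.4] q [-0.12  0.58  1.42  0.    1.15  0.01]
now-frame mm [ 0.8 11.4 94.7] rot [-0.75 -0.09 -1.48] | after-turn mm [ 0.6 10.2 94.8]
```

>>> play_rows(
  series=[
    {"xyz": [0.0005, 0.01, 0.01], "angular": [-0.7, -0.1, -1.5]},
    {"xyz": [0, 0, 0.025], "angular": [-0.1, 0, 0]},
    {"xyz": [0, 0, 0.025], "angular": [-0.1, 0, 0]},
    {"xyz": [0, 0, 0.015], "angular": [0, 0, 0]},
    {"xyz": [0, 0, 0], "angular": [0, 0, 0]},
  ],
)

```text
time: 15.83
tool_pos: [0.6335, -0.0223, 0.0948]
tool_rot: [0.748, 0.663, 0.0, 0.001]
ft_force: [-0.8, -0.2, 0.1]
finger_gap: 0.0727
```

```bash
python3 go.py .6355 -.018 .04 83.7; python3 - <<'E'
from h import *
s=capture("side");cv2.imwrite("pics/s7.png",cv2.resize(s["image"][110:250,235:355,::-1],None,fx=4,fy=4,interpolation=cv2.INTER_CUBIC))
E
```

```text
t 15.83 pos [ 0.6335 -0.0223  0.0948] yaw 83.09 tilt [ 0.0012 -0.0011] gap 0.0727 F [-0.8 -0.2  0.1] q [-0.13  0.68  1.48 -0.    0.98 -0.01]
now-frame mm [ 4.5  1.4 54.8] rot [ 0.08  0.06 -0.61] | after-turn mm [ 4.5  1.5 54.8]
```

View pics/s7.png

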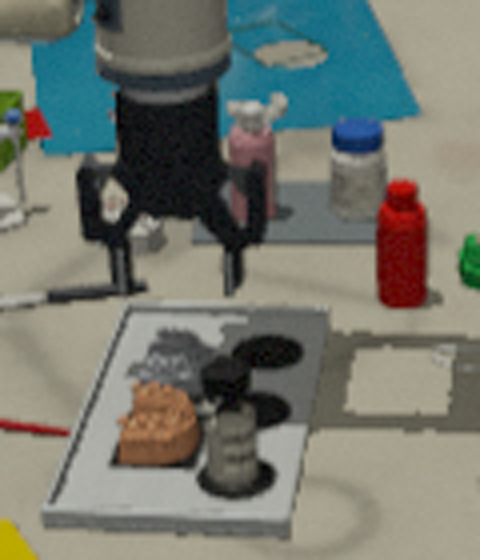

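The fingers straddle the grey cast, at columns 125 and 233 with the cast centre at about 177. I'll go down.

>>> play_rows(
  series=[
    {"xyz": [0.0045, 0.0015, 0.01], "angular": [0, 0, -0.5]},
    {"xyz": [0, 0, 0.015], "angular": [-0.1, 0, 0]},
    {"xyz": [0, 0, 0.015], "angular": [-0.1, 0, 0]},
    {"xyz": [0, 0, 0.004], "angular": [0, 0, 0]},
    {"xyz": [0, 0, 0], "angular": [0, 0, 0]},
  ],
)

```text
time: 16.3
tool_pos: [0.6383, -0.0197, 0.0532]
tool_rot: [0.747, 0.665, 0.003, 0.004]
ft_force: [-0.4, 0.2, 0.4]
finger_gap: 0.0728
```

```bash
python3 go.py .6355 -.018 .034 83.7
```

```text
t 16.30 pos [ 0.6383 -0.0197  0.0532] yaw 83.37 tilt [ 0.0106 -0.0024] gap 0.0728 F [-0.4  0.2  0.4] q [-0.12  0.74  1.5  -0.    0.89 -0.01]
now-frame mm [ 1.3 -3.2 19.1] rot [ 0.62  0.07 -0.33] | after-turn mm [ 1.3 -2.9 19.2]
```

>>> play_rows(
  series=[
    {"xyz": [0.0015, -0.003, 0.005], "angular": [0.6, 0, -0.3]},
    {"xyz": [0, 0, 0.007], "angular": [0, 0, 0]},
    {"xyz": [0, 0, 0.005], "angular": [0, 0, 0]},
    {"xyz": [0, 0, 0], "angular": [0, 0, 0]},
  ],
)

```text
time: 16.63
tool_pos: [0.6367, -0.0178, 0.0373]
tool_rot: [0.745, 0.667, 0.0, 0.001]
ft_force: [0.4, 0.4, 0.5]
finger_gap: 0.0726
```

```bash
python3 go.py .6355 -.018 .034 83.7
```

```text
t 16.63 pos [ 0.6367 -0.0178  0.0373] yaw 83.69 tilt [ 0.0024 -0.0015] gap 0.0726 F [0.4 0.4 0.5] q [-0.12  0.77  1.5  -0.    0.87 -0.01]
now-frame mm [-0.3 -1.2  3.2] rot [ 0.14  0.07 -0.01] | after-turn mm [-0.3 -1.1  3.3]
```

>>> play_rows(
  series=[
    {"xyz": [0, -0.001, 0.003], "angular": [0.1, 0, 0]},
    {"xyz": [0, 0, 0.0015], "angular": [0, 0, 0]},
    {"xyz": [0, 0, 0], "angular": [0, 0, 0]},
  ],
)

```text
time: 16.88
tool_pos: [0.6359, -0.0177, 0.0327]
tool_rot: [0.745, 0.667, -0.0, 0.001]
ft_force: [0.1, -0.1, 0.0]
finger_gap: 0.0728
```

```bash
python3 go.py .6355 -.018 .034 83.7; python3 - <<'E'
from h import *
s=capture("side");cv2.imwrite("pics/s8.png",cv2.resize(s["image"][150:240,245:325,::-1],None,fx=6.5,fy=6.5,interpolation=cv2.INTER_CUBIC))
E
```

```text
t 16.88 pos [ 0.6359 -0.0177  0.0327] yaw 83.68 tilt [ 0.0011 -0.0014] gap 0.0728 F [ 0.1 -0.1  0. ] q [-0.12  0.77  1.5  -0.    0.87 -0.01]
now-frame mm [-0.4 -0.4 -1.3] rot [ 0.07  0.07 -0.02] | after-turn mm [-0.4 -0.4 -1.3]
```

View pics/s8.png

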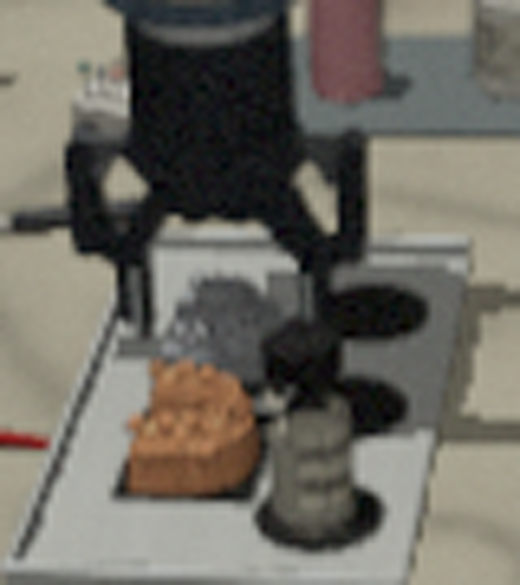

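The left fingertip at crop (142,335) works out to z of about 19 mm, because the open fingers stand further back. I'll go 4 to 5 mm lower to grip the base properly.

>>> play_rows(
  series=[
    {"xyz": [0, 0, 0.003], "angular": [0, 0, 0]},
    {"xyz": [0, 0, 0.002], "angular": [0, 0, 0]},
    {"xyz": [0, 0, 0], "angular": [0, 0, 0]},
  ],
)

```text
time: 17.18
tool_pos: [0.6362, -0.0177, 0.0278]
tool_rot: [0.745, 0.667, 0.0, 0.001]
ft_force: [-0.7, 0.5, 0.0]
finger_gap: 0.0723
```

>>> play_rows(
  series=[
    {"xyz": [0, 0, 0], "angular": [0, 0, 0]},
    {"xyz": [0, 0, 0], "angular": [0, 0, 0]},
    {"xyz": [0, 0, 0], "angular": [0, 0, 0]},
    {"xyz": [0, 0, 0], "angular": [0, 0, 0]},
    {"xyz": [0, 0, 0], "angular": [0, 0, 0]},
  ],
  jaw=0,
)

```text
time: 17.6
tool_pos: [0.6362, -0.0177, 0.0282]
tool_rot: [0.745, 0.667, 0.0, 0.001]
ft_force: [0.2, 0.1, -1.4]
finger_gap: 0.0555
```

```bash
python3 go.py .6355 -.018 .028 83.7; python3 - <<'E'
from h import *
s=capture("side");cv2.imwrite("pics/s9.png",cv2.resize(s["image"][150:240,245:325,::-1],None,fx=6.5,fy=6.5,interpolation=cv2.INTER_CUBIC))
E
```

```text
t 17.60 pos [ 0.6362 -0.0177  0.0282] yaw 83.68 tilt [ 0.002  -0.0015] gap 0.0555 F [ 0.2  0.1 -1.4] q [-0.12  0.78  1.5  -0.    0.86 -0.01]
now-frame mm [-0.3 -0.7  0.2] rot [ 0.12  0.07 -0.02] | after-turn mm [-0.3 -0.7  0.2]
```

View pics/s9.png

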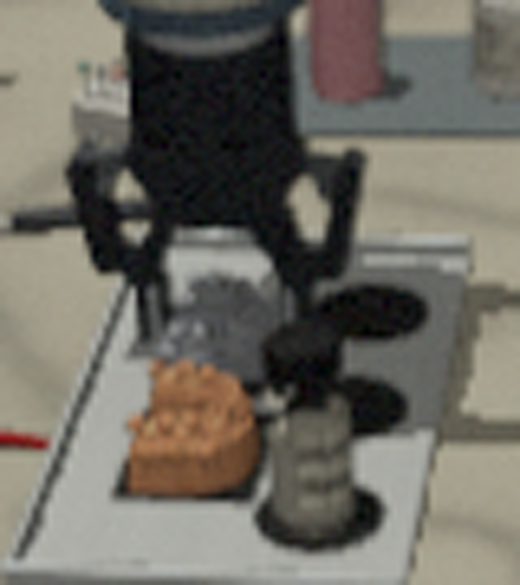

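Gripped on the base with a gap of 55.5 mm. I'll lift it straight up.

>>> play_rows(
  series=[
    {"xyz": [0, 0, -0.01], "angular": [0, 0, 0]},
    {"xyz": [0, 0, -0.025], "angular": [0, 0, 0]},
    {"xyz": [0, 0, -0.035], "angular": [0, 0, 0]},
    {"xyz": [0, 0, -0.035], "angular": [0, 0, 0]},
    {"xyz": [0, 0, -0.02], "angular": [0, 0, 0]},
  ],
  grip_force=40,
)

```text
time: 18.07
tool_pos: [0.6327, -0.0172, 0.1545]
tool_rot: [0.745, 0.667, -0.003, -0.003]
ft_force: [1.4, -0.9, -0.7]
finger_gap: 0.0552
```

```bash
python3 go.py .4634 .3086 .16 102.8; python3 - <<'E'
from h import *
s=capture("side");cv2.imwrite("pics/s10.png",cv2.resize(s["image"][90:250,215:355,::-1],None,fx=3.6,fy=3.6,interpolation=cv2.INTER_CUBIC))
E
```

```text
t 18.07 pos [ 0.6327 -0.0172  0.1545] yaw 83.68 tilt [-0.0087 -0.0002] gap 0.0552 F [ 1.4 -0.9 -0.7] q [-0.12  0.61  1.43 -0.    1.11 -0.01]
now-frame mm [ 305.2 -204.2   -4.1] rot [ -0.5   -0.02 -19.12] | after-turn mm [355.2 -92.9  -5.5]
```

View pics/s10.png

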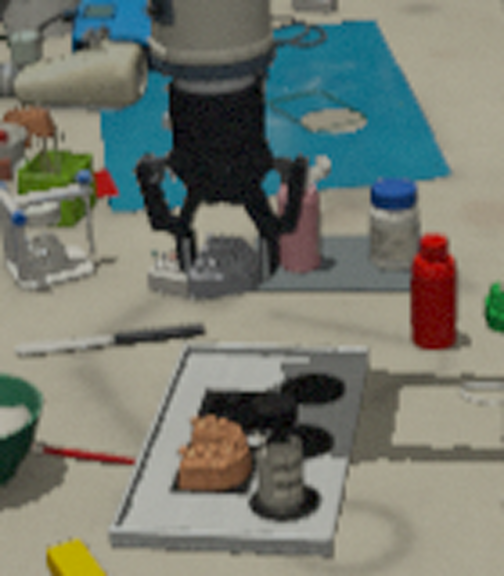

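The grey cast hangs level at crop (230,270), and the orange cast and black-cap jar are untouched. I'll take it to the tile.

>>> play_rows(
  series=[
    {"xyz": [0.014, -0.009, 0], "angular": [-0.3, 0, -1]},
    {"xyz": [0.028, -0.018, 0], "angular": [0, 0, -1.8]},
    {"xyz": [0.029, -0.017, 0], "angular": [0, 0, -1.8]},
    {"xyz": [0.029, -0.016, 0], "angular": [0, 0, -1.8]},
    {"xyz": [0.03, -0.015, 0], "angular": [0, 0, -1.8]},
  ],
)

```text
time: 18.53
tool_pos: [0.5672, 0.1161, 0.1622]
tool_rot: [0.696, 0.718, 0.003, 0.005]
ft_force: [-0.2, 0.2, -1.3]
finger_gap: 0.0551
```

>>> play_rows(
  series=[
    {"xyz": [0.03, -0.014, 0], "angular": [0, 0, -1.8]},
    {"xyz": [0.03, -0.013, 0], "angular": [0, 0, -1.8]},
    {"xyz": [0.031, -0.012, 0], "angular": [0, 0, -1.8]},
    {"xyz": [0.031, -0.011, 0], "angular": [0, 0, -1.8]},
    {"xyz": [0.031, -0.01, 0], "angular": [0, 0, -1.8]},
  ],
)

```text
time: 18.95
tool_pos: [0.4849, 0.2702, 0.1619]
tool_rot: [0.634, 0.773, 0.003, 0.005]
ft_force: [-0.2, 0.9, -1.1]
finger_gap: 0.0554
```

```bash
python3 go.py .4634 .3086 .14 102.8
```

```text
t 18.95 pos [0.4849 0.2702 0.1619] yaw 101.33 tilt [ 0.0112 -0.0024] gap 0.0554 F [-0.2  0.9 -1.1] q [ 0.4   0.5   1.63 -0.01  1.    0.21]
now-frame mm [ 41.9 -13.7  21.5] rot [ 0.6   0.27 -1.47] | after-turn mm [ 42.2 -12.4  21.9]
```

>>> play_rows(
  series=[
    {"xyz": [0.02, -0.007, 0.005], "angular": [0.5, 0.2, -1]},
    {"xyz": [0.01, -0.003, 0.01], "angular": [0, 0, 0]},
    {"xyz": [0, 0, 0.015], "angular": [0, 0, 0]},
    {"xyz": [0, 0, 0.01], "angular": [0, 0, 0]},
    {"xyz": [0, 0, 0], "angular": [0, 0, 0]},
  ],
)

```text
time: 19.37
tool_pos: [0.4625, 0.3047, 0.1203]
tool_rot: [0.623, 0.782, 0.001, 0.001]
ft_force: [-0.8, -0.2, -1.2]
finger_gap: 0.0553
```

```bash
python3 go.py .4634 .3086 .06 102.8
```

```text
t 19.37 pos [0.4625 0.3047 0.1203] yaw 102.92 tilt [0.0022 0.0004] gap 0.0553 F [-0.8 -0.2 -1.2] q [ 0.48  0.56  1.67 -0.    0.91  0.25]
now-frame mm [ 3.6  1.6 60.3] rot [0.13 0.   0.12] | after-turn mm [ 3.6  1.7 60.3]
```

>>> play_rows(
  series=[
    {"xyz": [0.0035, 0.001, 0.015], "angular": [0.1, 0, 0]},
    {"xyz": [0, 0, 0.022], "angular": [0, 0, 0]},
    {"xyz": [0, 0, 0.018], "angular": [0, 0, 0]},
    {"xyz": [0, 0, 0.005], "angular": [0, 0, 0]},
    {"xyz": [0, 0, 0], "angular": [0, 0, 0]},
  ],
)

```text
time: 19.78
tool_pos: [0.4649, 0.3057, 0.0588]
tool_rot: [0.625, 0.781, 0.0, 0.001]
ft_force: [-0.9, 0.0, -0.7]
finger_gap: 0.0547
```

```bash
python3 go.py .4634 .3086 .0285 102.8; python3 - <<'E'
from h import *
s=capture("side");cv2.imwrite("pics/s11.png",cv2.resize(s["image"][170:310,275:415,::-1],None,fx=4,fy=4,interpolation=cv2.INTER_CUBIC))
E
```

```text
t 19.78 pos [0.4649 0.3057 0.0588] yaw 102.62 tilt [ 0.0015 -0.0003] gap 0.0547 F [-0.9  0.  -0.7] q [ 0.47  0.66  1.7  -0.    0.78  0.26]
now-frame mm [ 3.1 -0.8 30.3] rot [ 0.08  0.04 -0.18] | after-turn mm [ 3.1 -0.8 30.3]
```

View pics/s11.png

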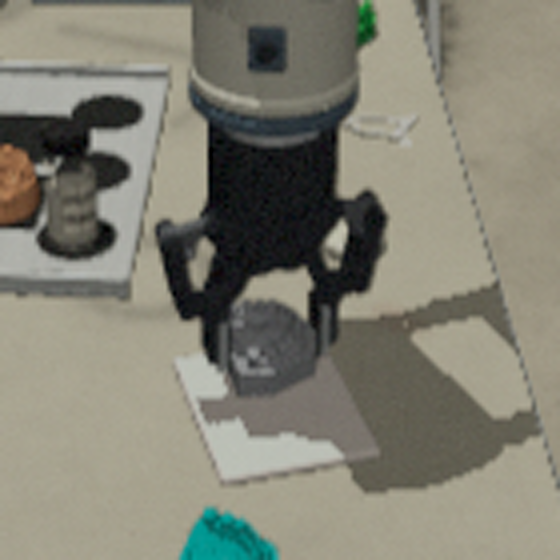

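The cast is level over the tile in crop (180-375, 340-480). I'll lower it.

>>> play_rows(
  series=[
    {"xyz": [0.003, 0, 0.012], "angular": [0, 0, 0]},
    {"xyz": [0, 0, 0.01], "angular": [0, 0, 0]},
    {"xyz": [0, 0, 0.003], "angular": [0, 0, 0]},
    {"xyz": [0, 0, 0], "angular": [0, 0, 0]},
  ],
)

```text
time: 20.17
tool_pos: [0.4662, 0.3091, 0.0347]
tool_rot: [0.626, 0.78, 0.002, 0.002]
ft_force: [-0.3, -0.6, -1.4]
finger_gap: 0.0552
```

```bash
python3 go.py .4634 .3086 .0285 102.8
```

```text
t 20.17 pos [0.4662 0.3091 0.0347] yaw 102.55 tilt [0.0055 0.0017] gap 0.0552 F [-0.3 -0.6 -1.4] q [ 0.48  0.7   1.71 -0.    0.73  0.26]
now-frame mm [ 0.1 -2.8  6.2] rot [ 0.33 -0.03 -0.25] | after-turn mm [ 0.1 -2.8  6.2]
```

>>> play_rows(
  series=[
    {"xyz": [0, -0.003, 0.003], "angular": [0.35, 0, -0.2]},
    {"xyz": [0, 0, 0.002], "angular": [0, 0, 0]},
    {"xyz": [0, 0, 0.001], "angular": [0, 0, 0]},
    {"xyz": [0, 0, 0], "angular": [0, 0, 0]},
  ],
)

```text
time: 20.5
tool_pos: [0.4631, 0.3086, 0.0285]
tool_rot: [0.624, 0.781, -0.0, -0.0]
ft_force: [-0.5, 0.6, -1.4]
finger_gap: 0.0551
```

```bash
python3 go.py .4634 .3086 .0285 102.8
```

```text
t 20.50 pos [0.4631 0.3086 0.0285] yaw 102.78 tilt [-0.0007  0.0004] gap 0.0551 F [-0.5  0.6 -1.4] q [0.48 0.71 1.71 0.   0.72 0.26]
now-frame mm [-0.   0.3  0. ] rot [-0.03 -0.03 -0.02] | after-turn mm [-0.   0.3  0. ]
```

>>> play_rows(
  series=[
    {"xyz": [0, 0, 0.001], "angular": [0, 0, 0]},
    {"xyz": [0, 0, 0.0005], "angular": [0, 0, 0]},
  ],
)

```text
time: 20.67
tool_pos: [0.4632, 0.3087, 0.028]
tool_rot: [0.624, 0.781, 0.0, -0.0]
ft_force: [-3.3, -2.2, 12.6]
finger_gap: 0.0551
```

```bash
python3 go.py .4634 .3086 .0285 102.8
```

```text
t 20.67 pos [0.4632 0.3087 0.028 ] yaw 102.79 tilt [0.0001 0.0008] gap 0.0551 F [-3.3 -2.2 12.6] q [0.48 0.71 1.71 0.   0.72 0.26]
now-frame mm [-0.1  0.1 -0.5] rot [ 0.02 -0.04 -0.01] | after-turn mm [-0.1  0.1 -0.5]
```

Contact at 12.6 N. I'll open to 0.85 and rise.

>>> play_rows(
  series=[
    {"xyz": [0, 0, -0.0003], "angular": [0, 0, 0]},
    {"xyz": [0, 0, 0], "angular": [0, 0, 0]},
    {"xyz": [0, 0, 0], "angular": [0, 0, 0]},
    {"xyz": [0, 0, 0], "angular": [0, 0, 0]},
  ],
  jaw=1,
)

```text
time: 21.0
tool_pos: [0.4637, 0.3089, 0.0292]
tool_rot: [0.624, 0.781, 0.001, 0.0]
ft_force: [0.3, -0.0, 0.1]
finger_gap: 0.0856
```

>>> play_rows(
  series=[
    {"xyz": [0, 0, -0.015], "angular": [0, 0, 0]},
    {"xyz": [0, 0, -0.035], "angular": [0, 0, 0]},
    {"xyz": [0, 0, -0.04], "angular": [0, 0, 0]},
    {"xyz": [0, 0, -0.04], "angular": [0, 0, 0]},
    {"xyz": [0, 0, -0.03], "angular": [0, 0, 0]},
  ],
)

```text
time: 21.42
tool_pos: [0.4604, 0.3069, 0.1884]
tool_rot: [0.624, 0.781, -0.005, -0.003]
ft_force: [0.2, 0.4, 0.7]
finger_gap: 0.0852
```

```bash
python3 go.py .489 -.319 .2 -6.5; python3 - <<'E'
from h import *
s=capture("side");cv2.imwrite("pics/s12.png",cv2.resize(s["image"][170:310,275:415,::-1],None,fx=4,fy=4,interpolation=cv2.INTER_CUBIC))
c=capture("top");cv2.imwrite("pics/t12.png",cv2.resize(c["image"][128:248,200:420,::-1],None,fx=3.6,fy=3.6,interpolation=cv2.INTER_CUBIC))
E
```

```text
t 21.42 pos [0.4604 0.3069 0.1884] yaw 102.78 tilt [-0.0105 -0.0047] gap 0.0852 F [0.2 0.4 0.7] q [0.48 0.47 1.59 0.   1.09 0.26]
now-frame mm [-616.8 -110.6   -9. ] rot [ -0.31   0.7  109.27] | after-turn mm [ 99.3 618.7 -11.6]
```

View pics/s12.png

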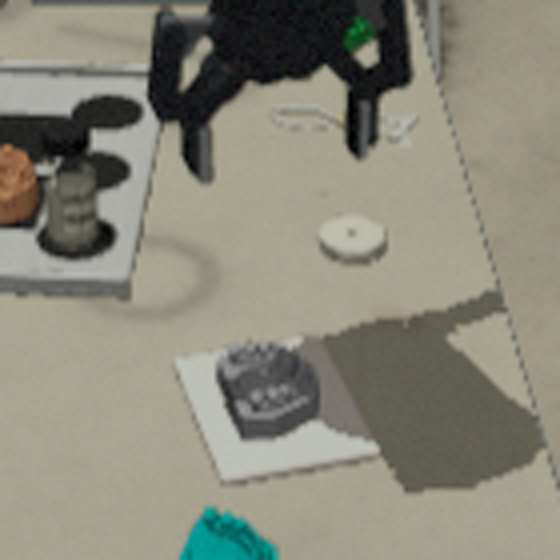

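View pics/t12.png

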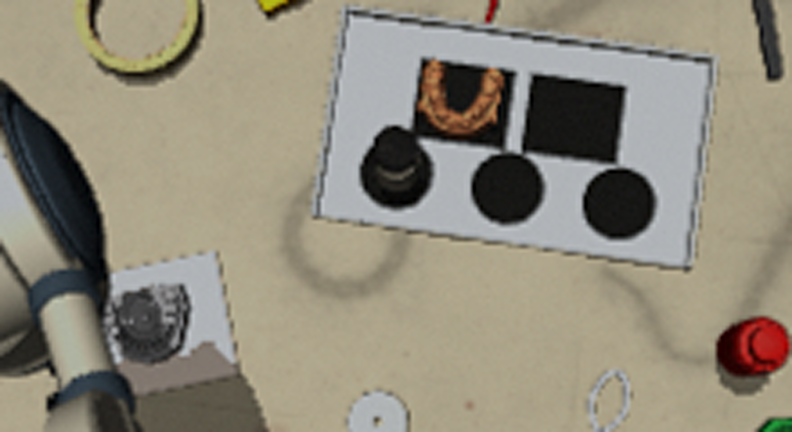

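The cast stands upright on the tile at crop (268,390). I'll check that it is centred once the arm is out of the way. Now I'll return to the blue jar.

```bash
python3 - <<'E'
import numpy as np
N=17;d=np.array([.489-.4604,-.319-.307])/N
for k in range(N):
    a=np.radians(102.8-109.3/N*k);print(k,round(d[0]*np.cos(a)+d[1]*np.sin(a),3),round(d[0]*np.sin(a)-d[1]*np.cos(a),3),round(109.3/N,2))
E
```

```text
0 -0.036 -0.007 6.43
1 -0.037 -0.002 6.43
2 -0.037 0.002 6.43
3 -0.036 0.006 6.43
4 -0.036 0.01 6.43
5 -0.034 0.014 6.43
6 -0.032 0.018 6.43
7 -0.03 0.021 6.43
8 -0.028 0.024 6.43
9 -0.025 0.027 6.43
10 -0.022 0.03 6.43
11 -0.018 0.032 6.43
12 -0.014 0.034 6.43
13 -0.011 0.035 6.43
14 -0.007 0.036 6.43
15 -0.002 0.037 6.43
16 0.002 0.037 6.43
```

>>> play_rows(
  series=[
    {"xyz": [-0.036, -0.007, -0.003], "angular": [-0.2, 0.4, 6.4]},
    {"xyz": [-0.037, -0.002, 0], "angular": [0, 0.2, 6.4]},
    {"xyz": [-0.037, 0.002, 0], "angular": [0, 0, 6.4]},
    {"xyz": [-0.036, 0.006, 0], "angular": [0, 0, 6.4]},
    {"xyz": [-0.036, 0.01, 0], "angular": [0, 0, 6.4]},
  ],
)

```text
time: 21.93
tool_pos: [0.4714, 0.1241, 0.193]
tool_rot: [0.818, 0.575, 0.005, -0.004]
ft_force: [0.2, -0.1, 0.5]
finger_gap: 0.0857
```

>>> play_rows(
  series=[
    {"xyz": [-0.034, 0.014, 0], "angular": [0, 0, 6.4]},
    {"xyz": [-0.032, 0.018, 0], "angular": [0, 0, 6.4]},
    {"xyz": [-0.03, 0.021, 0], "angular": [0, 0, 6.4]},
    {"xyz": [-0.028, 0.024, 0], "angular": [0, 0, 6.4]},
    {"xyz": [-0.025, 0.027, 0], "angular": [0, 0, 6.4]},
  ],
)

```text
time: 22.35
tool_pos: [0.4746, -0.0682, 0.1889]
tool_rot: [0.949, 0.314, 0.003, -0.006]
ft_force: [1.4, 0.0, -0.4]
finger_gap: 0.0853
```

```bash
python3 go.py .489 -.319 .2 -6.5
```

```text
t 22.35 pos [ 0.4746 -0.0682  0.1889] yaw 36.63 tilt [0.0026 0.0137] gap 0.0853 F [ 1.4  0.  -0.4] q [-0.28  0.38  1.78  0.02  0.99  0.65]
now-frame mm [-138.   209.7  -14.5] rot [-0.74 -0.35 43.13] | after-turn mm [ 42.7 247.5 -11.1]
```

>>> play_rows(
  series=[
    {"xyz": [-0.02, 0.03, -0.004], "angular": [-0.5, 0, 6.2]},
    {"xyz": [-0.016, 0.032, -0.004], "angular": [0, 0, 6.2]},
    {"xyz": [-0.013, 0.034, 0], "angular": [0, 0, 6.2]},
    {"xyz": [-0.009, 0.035, 0], "angular": [0, 0, 6.2]},
    {"xyz": [-0.005, 0.035, 0], "angular": [0, 0, 6.2]},
  ],
)

```text
time: 22.77
tool_pos: [0.4804, -0.2574, 0.1938]
tool_rot: [0.999, 0.034, 0.003, -0.004]
ft_force: [0.4, 0.3, -0.5]
finger_gap: 0.0852
```

```bash
python3 go.py .4903 -.3195 .2 -6.5
```

```text
t 22.77 pos [ 0.4804 -0.2574  0.1938] yaw 3.93 tilt [0.0051 0.0072] gap 0.0852 F [ 0.4  0.3 -0.5] q [-0.61  0.45  1.62  0.01  1.07  0.89]
now-frame mm [ 5.7 62.6 -6.6] rot [-0.42 -0.28 10.43] | after-turn mm [16.9 60.6 -6.2]
```

>>> play_rows(
  series=[
    {"xyz": [0.003, 0.03, 0], "angular": [-0.3, -0.2, 5]},
    {"xyz": [0.004, 0.018, 0], "angular": [0, 0, 3.5]},
    {"xyz": [0.002, 0.005, 0], "angular": [0, 0, 0]},
    {"xyz": [0, 0, 0], "angular": [0, 0, 0]},
    {"xyz": [0, 0, 0], "angular": [0, 0, 0]},
  ],
)

```text
time: 23.18
tool_pos: [0.489, -0.3198, 0.1908]
tool_rot: [0.999, -0.05, 0.0, -0.001]
ft_force: [0.3, -0.1, 0.5]
finger_gap: 0.0854
```

```bash
python3 go.py .4903 -.3195 .0574 -6.5;  python3 - <<'E'
from h import *
s=capture("side");cv2.imwrite("pics/s13.png",cv2.resize(s["image"][225:305,310:380,::-1],None,fx=7,fy=7,interpolation=cv2.INTER_CUBIC))
c=capture("top");cv2.imwrite("pics/t13.png",cv2.resize(c["image"][190:250,210:275,::-1],None,fx=9,fy=9,interpolation=cv2.INTER_NEAREST))
C=[.4634,.3086]; 
print("tile centre at mid cast top/side",proj(c,[*C,.024]),proj(s,[*C,.024]))
im=c["image"];g=cv2.cvtColor(im,cv2.COLOR_RGB2GRAY);
m=(g<150).astype(np.uint8);o=np.zeros_like(m);o[204:236,226:262]=m[204:236,226:262]
n,l,st,ce=cv2.connectedComponentsWithStats(o)
for i in range(1,n): 
  if st[i,4]>15: print(st[i],ce[i])
E
```

```text
t 23.18 pos [ 0.489  -0.3198  0.1908] yaw -5.69 tilt [0.0002 0.0018] gap 0.0854 F [ 0.3 -0.1  0.5] q [-0.68  0.5   1.52  0.    1.12  0.99]
now-frame mm [ 1.300e+00 -1.000e-01  1.334e+02] rot [-0.1  -0.    0.81] | after-turn mm [  1.3  -0.4 133.4]
tile centre at mid cast top/side (np.float64(240.5353135729049), np.float64(218.02068188101302)) (np.float64(342.40710700794557), np.float64(265.1410589534139))
[228 207  25  23 450] [240.73333333 217.41555556]
```

View pics/t13.png

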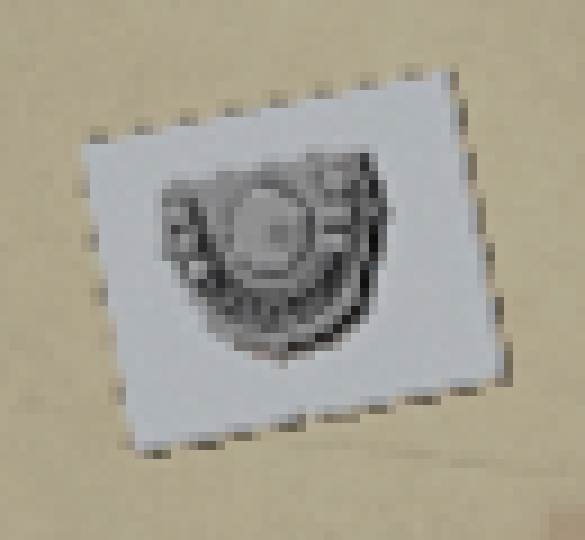

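View pics/s13.png

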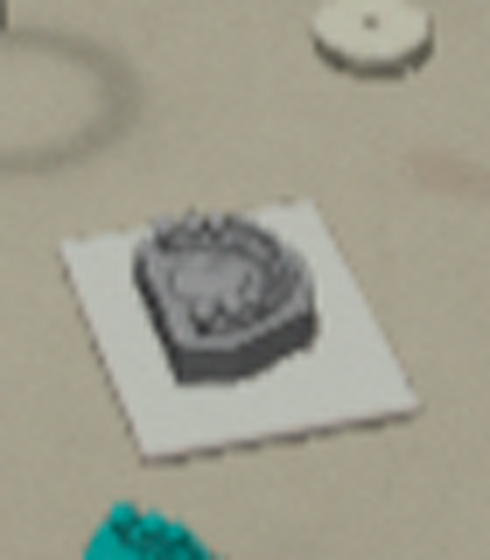

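The cast is upright on the tile. Its mask centroid is at (240.7,217.4) against the projected tile centre of (240.5,218.0), so it is centred within about 2 mm. Now I'll go down on the blue jar.

>>> play_rows(
  series=[
    {"xyz": [0.001, 0, 0.015], "angular": [-0.1, 0, 0.8]},
    {"xyz": [0, 0, 0.03], "angular": [0, -0.1, 0]},
    {"xyz": [0, 0, 0.03], "angular": [0, -0.1, 0]},
    {"xyz": [0, 0, 0.02], "angular": [0, 0, 0]},
    {"xyz": [0, 0, 0], "angular": [0, 0, 0]},
  ],
  grip_force=35,
)

```text
time: 23.7
tool_pos: [0.4914, -0.3133, 0.0957]
tool_rot: [0.999, -0.051, 0.0, 0.001]
ft_force: [-1.1, 0.9, -0.4]
finger_gap: 0.0853
```

```bash
python3 go.py .4903 -.3195 .0574 -6.5
```

```text
t 23.70 pos [ 0.4914 -0.3133  0.0957] yaw -5.80 tilt [ 0.0002 -0.0018] gap 0.0853 F [-1.1  0.9 -0.4] q [-0.67  0.63  1.61 -0.    0.9   1.  ]
now-frame mm [-0.5  6.2 38.3] rot [ 0.1  -0.02  0.7 ] | after-turn mm [-0.4  6.3 38.3]
```

>>> play_rows(
  series=[
    {"xyz": [-0.0005, 0.006, 0.008], "angular": [0, 0, 0.7]},
    {"xyz": [0, 0, 0.013], "angular": [0, 0, 0]},
    {"xyz": [0, 0, 0.01], "angular": [0, 0, 0]},
    {"xyz": [0, 0, 0], "angular": [0, 0, 0]},
  ],
)

```text
time: 24.03
tool_pos: [0.4914, -0.318, 0.0659]
tool_rot: [0.998, -0.055, 0.001, 0.001]
ft_force: [-0.4, -0.1, -0.7]
finger_gap: 0.085
```

```bash
python3 go.py .4903 -.3195 .0574 -6.5
```

```text
t 24.03 pos [ 0.4914 -0.318   0.0659] yaw -6.32 tilt [ 0.0016 -0.0027] gap 0.0850 F [-0.4 -0.1 -0.7] q [-0.68  0.67  1.62 -0.    0.84  1.01]
now-frame mm [-0.9  1.6  8.5] rot [ 0.15 -0.11  0.18] | after-turn mm [-0.9  1.6  8.5]
```

>>> play_rows(
  series=[
    {"xyz": [-0.001, 0.0015, 0.005], "angular": [0.15, -0.1, 0.2]},
    {"xyz": [0, 0, 0.003], "angular": [0, 0, 0]},
    {"xyz": [0, 0, 0], "angular": [0, 0, 0]},
  ],
)

```text
time: 24.28
tool_pos: [0.4909, -0.3201, 0.0592]
tool_rot: [0.998, -0.057, 0.001, 0.001]
ft_force: [-0.4, 0.1, 0.0]
finger_gap: 0.0856
```

```bash
python3 go.py .4903 -.3195 .0574 -6.5
```

```text
t 24.28 pos [ 0.4909 -0.3201  0.0592] yaw -6.52 tilt [ 0.002  -0.0012] gap 0.0856 F [-0.4  0.1  0. ] q [-0.68  0.69  1.62  0.    0.83  1.  ]
now-frame mm [-0.7 -0.5  1.8] rot [ 0.06 -0.12 -0.02] | after-turn mm [-0.7 -0.5  1.8]
```

>>> play_rows(
  series=[
    {"xyz": [-0.0007, -0.0004, 0.0015], "angular": [0, -0.1, 0]},
    {"xyz": [0, 0, 0], "angular": [0, 0, 0]},
    {"xyz": [0, 0, 0], "angular": [0, 0, 0]},
    {"xyz": [0, 0, 0], "angular": [0, 0, 0]},
    {"xyz": [0, 0, 0], "angular": [0, 0, 0]},
  ],
  jaw=0,
)

```text
time: 24.7
tool_pos: [0.4908, -0.3201, 0.0592]
tool_rot: [0.998, -0.057, 0.001, 0.001]
ft_force: [0.0, 0.2, -0.6]
finger_gap: 0.0486
```

>>> play_rows(
  series=[
    {"xyz": [0, 0, 0], "angular": [0, 0, 0]},
    {"xyz": [0, 0, 0], "angular": [0, 0, 0]},
  ],
)

```text
time: 24.87
tool_pos: [0.4908, -0.3201, 0.0593]
tool_rot: [0.998, -0.057, 0.001, 0.001]
ft_force: [-0.7, 0.1, -2.2]
finger_gap: 0.0485
```

```bash
python3 go.py .4903 -.3195 .0574 -6.5
```

```text
t 24.87 pos [ 0.4908 -0.3201  0.0593] yaw -6.53 tilt [ 0.0019 -0.0024] gap 0.0485 F [-0.7  0.1 -2.2] q [-0.68  0.68  1.63 -0.    0.83  1.01]
now-frame mm [-0.6 -0.6  1.9] rot [ 0.12 -0.12 -0.03] | after-turn mm [-0.6 -0.6  1.9]
```

>>> play_rows(
  series=[
    {"xyz": [0, 0, -0.012], "angular": [0, 0, 0]},
    {"xyz": [0, 0, -0.03], "angular": [0, 0, 0]},
    {"xyz": [0, 0, -0.035], "angular": [0, 0, 0]},
    {"xyz": [0, 0, -0.035], "angular": [0, 0, 0]},
    {"xyz": [0, 0, -0.02], "angular": [0, 0, 0]},
  ],
)

```text
time: 25.28
tool_pos: [0.4879, -0.3178, 0.194]
tool_rot: [0.998, -0.057, -0.003, -0.002]
ft_force: [0.5, -1.4, -0.7]
finger_gap: 0.0484
```

```bash
python3 go.py .5796 .0311 .2 -6.5
```

```text
t 25.28 pos [ 0.4879 -0.3178  0.194 ] yaw -6.53 tilt [-0.0067  0.0045] gap 0.0484 F [ 0.5 -1.4 -0.7] q [-0.68  0.5   1.52 -0.    1.13  1.01]
now-frame mm [  51.4 -357.1   -5.1] rot [-0.21  0.41 -0.03] | after-turn mm [  51.6 -357.    -6. ]
```

>>> play_rows(
  series=[
    {"xyz": [0.004, -0.018, 0], "angular": [-0.1, 0.3, 0]},
    {"xyz": [0.006, -0.034, 0], "angular": [0, 0, 0]},
    {"xyz": [0.006, -0.036, 0], "angular": [0, 0, 0]},
    {"xyz": [0.005, -0.036, 0], "angular": [0, 0, 0]},
    {"xyz": [0.005, -0.036, 0], "angular": [0, 0, 0]},
  ],
)

```text
time: 25.7
tool_pos: [0.5346, -0.165, 0.2056]
tool_rot: [0.998, -0.061, 0.006, 0.004]
ft_force: [1.3, -0.7, -2.5]
finger_gap: 0.0486
```

>>> play_rows(
  series=[
    {"xyz": [0.005, -0.036, 0], "angular": [0, 0, 0]},
    {"xyz": [0.005, -0.036, 0], "angular": [0, 0, 0]},
    {"xyz": [0.005, -0.036, 0], "angular": [0, 0, 0]},
    {"xyz": [0.003, -0.034, 0], "angular": [0, 0, 0]},
    {"xyz": [0.002, -0.025, 0], "angular": [0, 0, 0]},
  ],
)

```text
time: 26.12
tool_pos: [0.5755, 0.0083, 0.2098]
tool_rot: [0.998, -0.061, 0.008, 0.004]
ft_force: [0.1, 0.6, -1.7]
finger_gap: 0.0485
```

```bash
python3 go.py .5796 .0311 .18 -6.5
```

```text
t 26.12 pos [0.5755 0.0083 0.2098] yaw -7.04 tilt [ 0.0147 -0.0086] gap 0.0485 F [ 0.1  0.6 -1.7] q [-0.09  0.46  1.54 -0.01  1.13  1.61]
now-frame mm [  0.8 -23.3  29.7] rot [ 0.39 -0.89 -0.54] | after-turn mm [  1.5 -23.1  29.8]
```

>>> play_rows(
  series=[
    {"xyz": [0.0, -0.01, 0.005], "angular": [0.3, -0.8, -0.4]},
    {"xyz": [0, -0.004, 0.015], "angular": [0, 0, 0]},
    {"xyz": [0, 0, 0.02], "angular": [0, 0, 0]},
    {"xyz": [0, 0, 0.015], "angular": [0, 0, 0]},
    {"xyz": [0, 0, 0], "angular": [0, 0, 0]},
  ],
)

```text
time: 26.53
tool_pos: [0.5783, 0.0289, 0.1572]
tool_rot: [0.999, -0.054, 0.002, 0.0]
ft_force: [-1.2, 0.7, -2.3]
finger_gap: 0.0483
```

```bash
python3 go.py .5796 .0311 .1 -6.5
```

```text
t 26.53 pos [0.5783 0.0289 0.1572] yaw -6.15 tilt [ 0.0043 -0.0003] gap 0.0483 F [-1.2  0.7 -2.3] q [-0.05  0.54  1.57 -0.    1.03  1.62]
now-frame mm [ 0.8 -2.4 57.2] rot [-0.01 -0.25  0.35] | after-turn mm [ 1.  -2.4 57.2]
```

>>> play_rows(
  series=[
    {"xyz": [0, -0.002, 0.012], "angular": [0, -0.3, 0.3]},
    {"xyz": [0, 0, 0.02], "angular": [0, -0.1, 0]},
    {"xyz": [0, 0, 0.02], "angular": [0, 0, 0]},
    {"xyz": [0, 0, 0.008], "angular": [0, 0, 0]},
    {"xyz": [0, 0, 0], "angular": [0, 0, 0]},
  ],
)

```text
time: 26.95
tool_pos: [0.5799, 0.0293, 0.0974]
tool_rot: [0.998, -0.058, -0.0, -0.0]
ft_force: [-0.7, -0.5, -1.6]
finger_gap: 0.0486
```

```bash
python3 go.py .5796 .0311 .0643 -6.5
```

```text
t 26.95 pos [0.5799 0.0293 0.0974] yaw -6.61 tilt [-0.001   0.0005] gap 0.0486 F [-0.7 -0.5 -1.6] q [-0.05  0.62  1.61  0.    0.91  1.63]
now-frame mm [-0.4 -1.7 33.1] rot [-0.02  0.06 -0.11] | after-turn mm [-0.5 -1.7 33.1]
```

>>> play_rows(
  series=[
    {"xyz": [-0.001, -0.002, 0.01], "angular": [0, 0, -0.1]},
    {"xyz": [-0.001, 0, 0.012], "angular": [0, 0, 0]},
    {"xyz": [0, 0, 0.006], "angular": [0, 0, 0]},
    {"xyz": [0, 0, 0], "angular": [0, 0, 0]},
  ],
)

```text
time: 27.28
tool_pos: [0.5796, 0.0313, 0.0702]
tool_rot: [0.998, -0.057, 0.001, -0.0]
ft_force: [0.2, 0.5, -2.6]
finger_gap: 0.0483
```

```bash
python3 go.py .5796 .0311 .0643 -6.5
```

```text
t 27.28 pos [0.5796 0.0313 0.0702] yaw -6.56 tilt [0.0021 0.0004] gap 0.0483 F [ 0.2  0.5 -2.6] q [-0.05  0.66  1.63  0.    0.84  1.64]
now-frame mm [0.  0.2 5.9] rot [-0.04 -0.12 -0.06] | after-turn mm [0.  0.1 5.9]
```

>>> play_rows(
  series=[
    {"xyz": [0, 0, 0.003], "angular": [0, -0.1, 0]},
    {"xyz": [0, 0, 0.002], "angular": [0, 0, 0]},
    {"xyz": [0, 0, 0.001], "angular": [0, 0, 0]},
    {"xyz": [0, 0, 0], "angular": [0, 0, 0]},
  ],
)

```text
time: 27.62
tool_pos: [0.5806, 0.0313, 0.0653]
tool_rot: [0.998, -0.057, 0.001, -0.0]
ft_force: [0.0, -0.8, -1.6]
finger_gap: 0.0483
```

```bash
python3 go.py .5796 .0311 .0643 -6.5
```

```text
t 27.62 pos [0.5806 0.0313 0.0653] yaw -6.56 tilt [0.0024 0.0006] gap 0.0483 F [ 0.  -0.8 -1.6] q [-0.05  0.67  1.63  0.    0.83  1.64]
now-frame mm [-1.   0.3  1. ] rot [-0.05 -0.13 -0.06] | after-turn mm [-1.   0.3  1. ]
```

>>> play_rows(
  series=[
    {"xyz": [-0.001, 0, 0.001], "angular": [0, -0.1, 0]},
    {"xyz": [-0.0003, 0, 0.001], "angular": [0, 0, 0]},
    {"xyz": [0, 0, 0], "angular": [0, 0, 0]},
  ],
)

```text
time: 27.87
tool_pos: [0.5798, 0.0315, 0.0641]
tool_rot: [0.998, -0.057, 0.001, -0.0]
ft_force: [0.3, 0.2, -1.5]
finger_gap: 0.0487
```

```bash
python3 go.py .5796 .0311 .0643 -6.5
```

```text
t 27.87 pos [0.5798 0.0315 0.0641] yaw -6.56 tilt [0.0021 0.0007] gap 0.0487 F [ 0.3  0.2 -1.5] q [-0.05  0.67  1.64  0.    0.83  1.64]
now-frame mm [-0.2  0.4 -0.2] rot [-0.06 -0.11 -0.06] | after-turn mm [-0.2  0.4 -0.2]
```

>>> play_rows(
  series=[
    {"xyz": [0, 0, 0.001], "angular": [0, 0, 0]},
    {"xyz": [0, 0, 0.0007], "angular": [0, 0, 0]},
  ],
)

```text
time: 28.03
tool_pos: [0.5804, 0.0315, 0.0639]
tool_rot: [0.998, -0.057, 0.002, -0.0]
ft_force: [-5.3, -0.9, 16.0]
finger_gap: 0.0485
```

```bash
python3 go.py .5796 .0311 .0643 -6.5
```

```text
t 28.03 pos [0.5804 0.0315 0.0639] yaw -6.55 tilt [0.0039 0.0006] gap 0.0485 F [-5.3 -0.9 16. ] q [-0.05  0.67  1.64  0.    0.83  1.64]
now-frame mm [-0.7  0.5 -0.4] rot [-0.06 -0.22 -0.05] | after-turn mm [-0.8  0.5 -0.4]
```

Seated with a 16 N contact. I'll release it and rise.

>>> play_rows(
  series=[
    {"xyz": [0, 0, -0.0003], "angular": [0, -0.2, 0]},
    {"xyz": [0, 0, 0], "angular": [0, 0, 0]},
    {"xyz": [0, 0, 0], "angular": [0, 0, 0]},
    {"xyz": [0, 0, 0], "angular": [0, 0, 0]},
    {"xyz": [0, 0, 0], "angular": [0, 0, 0]},
  ],
  jaw=1,
)

```text
time: 28.45
tool_pos: [0.5808, 0.0315, 0.0648]
tool_rot: [0.998, -0.057, 0.001, -0.001]
ft_force: [-0.2, 0.9, 0.7]
finger_gap: 0.0854
```

>>> play_rows(
  series=[
    {"xyz": [0, 0, -0.02], "angular": [0, 0, 0]},
    {"xyz": [0, 0, -0.03], "angular": [0, 0, 0]},
    {"xyz": [0, 0, -0.035], "angular": [0, 0, 0]},
    {"xyz": [0, 0, -0.03], "angular": [0, 0, 0]},
    {"xyz": [0, 0, -0.02], "angular": [0, 0, 0]},
  ],
)

```text
time: 28.87
tool_pos: [0.5775, 0.0314, 0.1993]
tool_rot: [0.998, -0.057, -0.005, -0.0]
ft_force: [0.4, -0.3, 0.5]
finger_gap: 0.0858
```

```bash
python3 go.py .5826 -.3163 .2 -6.2
```

```text
t 28.87 pos [0.5775 0.0314 0.1993] yaw -6.57 tilt [-0.0098  0.0015] gap 0.0858 F [ 0.4 -0.3  0.5] q [-0.05  0.49  1.52  0.    1.14  1.64]
now-frame mm [ 44.8 344.8  -1.3] rot [-0.02  0.57 -0.37] | after-turn mm [ 42.6 345.1  -0.7]
```

>>> play_rows(
  series=[
    {"xyz": [0.005, 0.03, 0], "angular": [0, 0.4, 0]},
    {"xyz": [0.005, 0.038, -0.003], "angular": [0, 0.2, 0]},
    {"xyz": [0.005, 0.038, -0.003], "angular": [0, 0, 0]},
    {"xyz": [0.005, 0.038, -0.003], "angular": [0, 0, 0]},
    {"xyz": [0.005, 0.038, 0], "angular": [0, 0, 0]},
  ],
)

```text
time: 29.28
tool_pos: [0.5843, -0.1518, 0.2154]
tool_rot: [0.999, -0.052, 0.006, -0.0]
ft_force: [1.8, 0.3, 0.1]
finger_gap: 0.0851
```

>>> play_rows(
  series=[
    {"xyz": [0.005, 0.038, 0], "angular": [0, 0, 0]},
    {"xyz": [0.005, 0.038, -0.003], "angular": [0, 0, 0]},
    {"xyz": [0.005, 0.036, -0.002], "angular": [0, 0, 0]},
    {"xyz": [0.003, 0.028, 0], "angular": [0, 0, 0]},
    {"xyz": [0.001, 0.012, 0], "angular": [0, 0, 0]},
  ],
)

```text
time: 29.7
tool_pos: [0.5854, -0.3177, 0.2206]
tool_rot: [0.999, -0.054, 0.006, 0.0]
ft_force: [-0.4, 1.0, 0.1]
finger_gap: 0.0856
```

```bash
python3 go.py .5826 -.3163 .19 -6.2
```

```text
t 29.70 pos [ 0.5854 -0.3177  0.2206] yaw -6.17 tilt [ 0.0122 -0.0012] gap 0.0856 F [-0.4  1.   0.1] q [-0.59  0.58  1.28  0.01  1.27  1.09]
now-frame mm [-3.3 -1.1 30.5] rot [-0.01 -0.7   0.03] | after-turn mm [-3.  -1.1 30.6]
```

>>> play_rows(
  series=[
    {"xyz": [-0.003, -0.004, 0.01], "angular": [0, -0.6, 0]},
    {"xyz": [0, 0, 0.025], "angular": [0, 0, 0]},
    {"xyz": [0, 0, 0.03], "angular": [0, 0, 0]},
    {"xyz": [0, 0, 0.015], "angular": [0, 0, 0]},
    {"xyz": [0, 0, 0], "angular": [0, 0, 0]},
  ],
)

```text
time: 30.12
tool_pos: [0.5824, -0.3143, 0.1368]
tool_rot: [0.998, -0.056, 0.001, 0.0]
ft_force: [-0.3, -0.4, 0.4]
finger_gap: 0.0855
```

```bash
python3 go.py .5826 -.3163 .0675 -6.2; python3 - <<'E'
from h import *
s=capture("side");cv2.imwrite("pics/s14.png",cv2.resize(s["image"][80:250,235:385,::-1],None,fx=3.3,fy=3.3,interpolation=cv2.INTER_CUBIC))
E
```

```text
t 30.12 pos [ 0.5824 -0.3143  0.1368] yaw -6.39 tilt [ 0.0019 -0.0006] gap 0.0855 F [-0.3 -0.4  0.4] q [-0.59  0.66  1.37  0.    1.11  1.1 ]
now-frame mm [ 0.3  1.9 69.3] rot [ 0.02 -0.11 -0.19] | after-turn mm [ 0.4  2.  69.3]
```

View pics/s14.png

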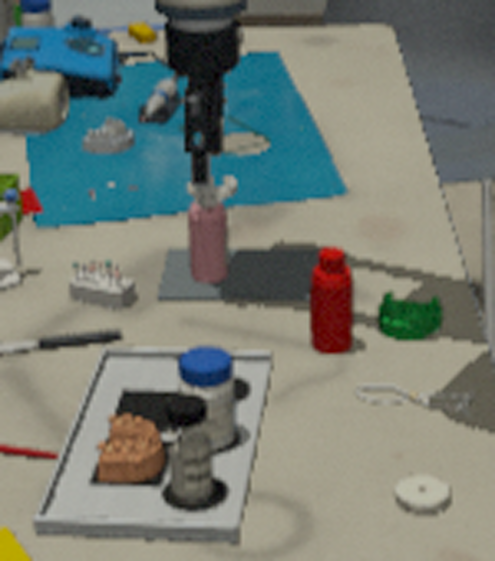

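The blue jar is back upright at (208,400), the same as in the first view, and the gripper is above the pink bottle at (208,240). I'll go down.

>>> play_rows(
  series=[
    {"xyz": [0, 0.002, 0.015], "angular": [0, -0.1, 0]},
    {"xyz": [0, 0, 0.022], "angular": [0, -0.1, 0]},
    {"xyz": [0, 0, 0.018], "angular": [0, 0, 0]},
    {"xyz": [0, 0, 0.005], "angular": [0, 0, 0]},
    {"xyz": [0, 0, 0], "angular": [0, 0, 0]},
  ],
)

```text
time: 30.58
tool_pos: [0.5854, -0.3137, 0.0818]
tool_rot: [0.999, -0.054, 0.002, 0.001]
ft_force: [0.3, 0.2, 0.7]
finger_gap: 0.0857
```

```bash
python3 go.py .5826 -.3163 .0675 -6.2
```

```text
t 30.58 pos [ 0.5854 -0.3137  0.0818] yaw -6.19 tilt [ 0.0032 -0.0032] gap 0.0857 F [0.3 0.2 0.7] q [-0.58  0.73  1.4  -0.    1.    1.1 ]
now-frame mm [-2.6  2.8 14.3] rot [ 0.16 -0.2   0.01] | after-turn mm [-2.5  2.9 14.3]
```

>>> play_rows(
  series=[
    {"xyz": [-0.003, 0.003, 0.006], "angular": [0.15, -0.2, 0]},
    {"xyz": [0, 0, 0.006], "angular": [0, 0, 0]},
    {"xyz": [0, 0, 0.002], "angular": [0, 0, 0]},
    {"xyz": [0, 0, 0], "angular": [0, 0, 0]},
  ],
)

```text
time: 30.92
tool_pos: [0.5836, -0.3168, 0.0709]
tool_rot: [0.999, -0.054, 0.002, 0.001]
ft_force: [-0.2, -0.4, 0.4]
finger_gap: 0.0852
```

```bash
python3 go.py .5826 -.3163 .0675 -6.2
```

```text
t 30.92 pos [ 0.5836 -0.3168  0.0709] yaw -6.14 tilt [ 0.0036 -0.0024] gap 0.0852 F [-0.2 -0.4  0.4] q [-0.59  0.75  1.41  0.    0.98  1.09]
now-frame mm [-1.  -0.4  3.4] rot [ 0.11 -0.22  0.06] | after-turn mm [-1.  -0.4  3.4]
```

>>> play_rows(
  series=[
    {"xyz": [-0.0012, -0.0005, 0.002], "angular": [0.1, -0.2, 0]},
    {"xyz": [0, 0, 0.001], "angular": [0, 0, 0]},
    {"xyz": [0, 0, 0], "angular": [0, 0, 0]},
  ],
)

```text
time: 31.17
tool_pos: [0.5828, -0.3166, 0.0688]
tool_rot: [0.999, -0.054, 0.001, 0.0]
ft_force: [0.9, -0.8, -1.1]
finger_gap: 0.0852
```

>>> play_rows(
  series=[
    {"xyz": [0, 0, 0], "angular": [0, 0, 0]},
    {"xyz": [0, 0, 0], "angular": [0, 0, 0]},
    {"xyz": [0, 0, 0], "angular": [0, 0, 0]},
    {"xyz": [0, 0, 0], "angular": [0, 0, 0]},
    {"xyz": [0, 0, 0], "angular": [0, 0, 0]},
  ],
  jaw=0,
)

```text
time: 31.58
tool_pos: [0.583, -0.3166, 0.0694]
tool_rot: [0.999, -0.054, 0.001, 0.001]
ft_force: [-0.4, -0.8, -0.1]
finger_gap: 0.0407
```

>>> play_rows(
  series=[
    {"xyz": [0, 0, 0], "angular": [0, 0, 0]},
    {"xyz": [0, 0, 0], "angular": [0, 0, 0]},
  ],
)

```text
time: 31.75
tool_pos: [0.583, -0.3166, 0.0694]
tool_rot: [0.999, -0.054, 0.001, 0.001]
ft_force: [0.3, 0.2, 0.0]
finger_gap: 0.0413
```

```bash
python3 go.py .5826 -.3163 .0675 -6.2
```

```text
t 31.75 pos [ 0.583  -0.3166  0.0694] yaw -6.16 tilt [ 0.0018 -0.0012] gap 0.0413 F [0.3 0.2 0. ] q [-0.59  0.75  1.41  0.    0.98  1.09]
now-frame mm [-0.4 -0.2  1.9] rot [ 0.06 -0.11  0.04] | after-turn mm [-0.4 -0.2  1.9]
```

>>> play_rows(
  series=[
    {"xyz": [0, 0, -0.012], "angular": [0, 0, 0]},
    {"xyz": [0, 0, -0.028], "angular": [0, 0, 0]},
    {"xyz": [0, 0, -0.03], "angular": [0, 0, 0]},
    {"xyz": [0, 0, -0.025], "angular": [0, 0, 0]},
    {"xyz": [0, 0, 0], "angular": [0, 0, 0]},
  ],
)

```text
time: 32.17
tool_pos: [0.5817, -0.3159, 0.1691]
tool_rot: [0.999, -0.054, -0.001, -0.0]
ft_force: [0.3, -0.7, -0.0]
finger_gap: 0.0408
```

```bash
python3 go.py .5693 -.0552 .17 -6.5
```

```text
t 32.17 pos [ 0.5817 -0.3159  0.1691] yaw -6.16 tilt [-0.0018  0.0011] gap 0.0408 F [ 0.3 -0.7 -0. ] q [-0.59  0.63  1.34 -0.    1.18  1.09]
now-frame mm [ -40.3 -257.8   -0.6] rot [-0.05  0.11  0.34] | after-turn mm [ -41.9 -257.6   -0.9]
```

>>> play_rows(
  series=[
    {"xyz": [-0.004, -0.018, 0], "angular": [0, 0, 0]},
    {"xyz": [-0.005, -0.032, 0], "angular": [0, 0, 0.1]},
    {"xyz": [-0.006, -0.034, 0], "angular": [0, 0, 0.1]},
    {"xyz": [-0.006, -0.034, 0], "angular": [0, 0, 0]},
    {"xyz": [-0.006, -0.034, 0], "angular": [0, 0, 0]},
  ],
)

```text
time: 32.58
tool_pos: [0.5714, -0.1622, 0.1721]
tool_rot: [0.998, -0.059, 0.002, 0.002]
ft_force: [0.4, -0.5, -1.0]
finger_gap: 0.0411
```

```bash
python3 go.py .5693 -.0552 .17 -6.5
```

```text
t 32.58 pos [ 0.5714 -0.1622  0.1721] yaw -6.81 tilt [ 0.0041 -0.0036] gap 0.0411 F [ 0.4 -0.5 -1. ] q [-0.38  0.54  1.52 -0.    1.08  1.31]
now-frame mm [ -14.8 -106.     1.7] rot [ 0.18 -0.25 -0.32] | after-turn mm [ -14.2 -106.     2.1]
```

>>> play_rows(
  series=[
    {"xyz": [-0.006, -0.032, 0], "angular": [0.1, -0.2, -0.2]},
    {"xyz": [-0.005, -0.03, 0], "angular": [0, 0, 0]},
    {"xyz": [-0.003, -0.02, 0], "angular": [0, 0, 0]},
    {"xyz": [0, -0.004, 0], "angular": [0, 0, 0]},
    {"xyz": [0, 0, 0], "angular": [0, 0, 0]},
  ],
)

```text
time: 33.0
tool_pos: [0.5626, -0.0619, 0.1718]
tool_rot: [0.998, -0.055, -0.002, -0.0]
ft_force: [-0.4, -0.7, -0.2]
finger_gap: 0.0409
```

```bash
python3 go.py .5693 -.0552 .11 -6.5
```

```text
t 33.00 pos [ 0.5626 -0.0619  0.1718] yaw -6.29 tilt [-0.0031  0.0011] gap 0.0409 F [-0.4 -0.7 -0.2] q [-0.22  0.51  1.59  0.    1.05  1.47]
now-frame mm [ 6.1 -7.3 61.8] rot [-0.04  0.18  0.21] | after-turn mm [ 5.9 -7.4 61.8]
```

>>> play_rows(
  series=[
    {"xyz": [0.006, -0.006, 0.01], "angular": [0, 0.2, 0.2]},
    {"xyz": [0, 0, 0.02], "angular": [0, -0.1, 0]},
    {"xyz": [0, 0, 0.02], "angular": [0, 0, 0]},
    {"xyz": [0, 0, 0.01], "angular": [0, 0, 0]},
    {"xyz": [0, 0, 0], "angular": [0, 0, 0]},
  ],
)

```text
time: 33.42
tool_pos: [0.5717, -0.0584, 0.1083]
tool_rot: [0.998, -0.058, 0.001, 0.0]
ft_force: [-0.4, 0.8, -1.3]
finger_gap: 0.0407
```

```bash
python3 go.py .5693 -.0552 .0744 -6.5
```

```text
t 33.42 pos [ 0.5717 -0.0584  0.1083] yaw -6.67 tilt [ 0.0025 -0.0003] gap 0.0407 F [-0.4  0.8 -1.3] q [-0.21  0.6   1.62  0.    0.91  1.48]
now-frame mm [-2.8 -2.9 33.9] rot [-0.   -0.14 -0.17] | after-turn mm [-2.7 -2.9 33.9]
```

>>> play_rows(
  series=[
    {"xyz": [-0.003, -0.003, 0.008], "angular": [0, -0.1, -0.2]},
    {"xyz": [-0.001, 0, 0.011], "angular": [0, 0, 0]},
    {"xyz": [0, 0, 0.008], "angular": [0, 0, 0]},
    {"xyz": [0, 0, 0], "angular": [0, 0, 0]},
  ],
)

```text
time: 33.75
tool_pos: [0.5686, -0.0563, 0.0798]
tool_rot: [0.998, -0.058, 0.001, 0.0]
ft_force: [-0.1, 0.8, -1.8]
finger_gap: 0.041
```

```bash
python3 go.py .5693 -.0552 .0744 -6.5
```

```text
t 33.75 pos [ 0.5686 -0.0563  0.0798] yaw -6.59 tilt [ 0.0012 -0.0003] gap 0.0410 F [-0.1  0.8 -1.8] q [-0.2   0.64  1.65 -0.    0.85  1.48]
now-frame mm [ 0.6 -1.1  5.4] rot [ 0.01 -0.07 -0.09] | after-turn mm [ 0.6 -1.1  5.4]
```

>>> play_rows(
  series=[
    {"xyz": [0, -0.001, 0.003], "angular": [0, 0, 0]},
    {"xyz": [0, 0, 0.002], "angular": [0, 0, 0]},
    {"xyz": [0, 0, 0.001], "angular": [0, 0, 0]},
    {"xyz": [0, 0, 0], "angular": [0, 0, 0]},
  ],
)

```text
time: 34.08
tool_pos: [0.5697, -0.0555, 0.0745]
tool_rot: [0.998, -0.058, 0.002, 0.0]
ft_force: [0.2, 0.4, -1.6]
finger_gap: 0.0403
```

```bash
python3 go.py .5693 -.0552 .0744 -6.5
```

```text
t 34.08 pos [ 0.5697 -0.0555  0.0745] yaw -6.61 tilt [ 0.0033 -0.0006] gap 0.0403 F [ 0.2  0.4 -1.6] q [-0.2   0.65  1.65  0.    0.84  1.48]
now-frame mm [-0.4 -0.2  0.1] rot [ 0.01 -0.19 -0.12] | after-turn mm [-0.4 -0.2  0.1]
```

>>> play_rows(
  series=[
    {"xyz": [-0.0005, 0, 0.001], "angular": [0, -0.2, 0]},
    {"xyz": [0, 0, 0.0007], "angular": [0, 0, 0]},
  ],
)

```text
time: 34.25
tool_pos: [0.5702, -0.0555, 0.0742]
tool_rot: [0.998, -0.058, 0.001, 0.0]
ft_force: [-2.9, 1.6, 10.4]
finger_gap: 0.0411
```

```bash
python3 go.py .5693 -.0552 .0744 -6.5
```

```text
t 34.25 pos [ 0.5702 -0.0555  0.0742] yaw -6.61 tilt [ 0.0022 -0.0006] gap 0.0411 F [-2.9  1.6 10.4] q [-0.2   0.65  1.65 -0.    0.84  1.49]
now-frame mm [-0.9 -0.2 -0.2] rot [ 0.02 -0.13 -0.11] | after-turn mm [-0.9 -0.2 -0.2]
```

Seated. I'll release it and rise.

>>> play_rows(
  series=[
    {"xyz": [0, 0, -0.0003], "angular": [0, 0, 0]},
    {"xyz": [0, 0, 0], "angular": [0, 0, 0]},
    {"xyz": [0, 0, 0], "angular": [0, 0, 0]},
    {"xyz": [0, 0, 0], "angular": [0, 0, 0]},
    {"xyz": [0, 0, 0], "angular": [0, 0, 0]},
  ],
  jaw=1,
)

```text
time: 34.67
tool_pos: [0.5709, -0.0556, 0.0756]
tool_rot: [0.998, -0.058, 0.002, 0.0]
ft_force: [1.0, -0.5, 0.2]
finger_gap: 0.0852
```

>>> play_rows(
  series=[
    {"xyz": [0, 0, -0.02], "angular": [0, 0, 0]},
    {"xyz": [0, 0, -0.03], "angular": [0, 0, 0]},
    {"xyz": [0, 0, -0.035], "angular": [0, 0, 0]},
    {"xyz": [0, 0, -0.035], "angular": [0, 0, 0]},
    {"xyz": [0, 0, -0.035], "angular": [0, 0, 0]},
  ],
)

```text
time: 35.08
tool_pos: [0.5662, -0.0547, 0.2286]
tool_rot: [0.998, -0.058, -0.006, -0.001]
ft_force: [0.3, -1.0, 1.0]
finger_gap: 0.0852
```

>>> play_rows(
  series=[
    {"xyz": [0, 0.025, 0], "angular": [0, 0, 0]},
    {"xyz": [0, 0.038, 0], "angular": [0, 0, 0]},
    {"xyz": [0, 0.038, 0], "angular": [0, 0, 0]},
    {"xyz": [0, 0.038, 0], "angular": [0, 0, 0]},
    {"xyz": [0, 0.038, 0], "angular": [0, 0, 0]},
  ],
)

```text
time: 35.5
tool_pos: [0.5497, -0.2307, 0.2391]
tool_rot: [0.999, -0.053, 0.002, 0.0]
ft_force: [0.8, 0.1, -0.3]
finger_gap: 0.0859
```

>>> play_rows(
  series=[
    {"xyz": [0, 0.038, 0], "angular": [0, 0, 0]},
    {"xyz": [0, 0.03, 0], "angular": [0, 0, 0]},
    {"xyz": [0, 0.01, 0], "angular": [0, 0, 0]},
    {"xyz": [0, 0, 0], "angular": [0, 0, 0]},
    {"xyz": [0, 0, 0], "angular": [0, 0, 0]},
  ],
)

```text
time: 35.92
tool_pos: [0.5385, -0.3192, 0.2387]
tool_rot: [0.998, -0.056, 0.002, 0.001]
ft_force: [-0.7, 0.7, -0.7]
finger_gap: 0.0858
```

```bash
python3 go.py .5 -.3 .2 -6.5; python3 - <<'E'
from h import *
s=capture("side");cv2.imwrite("pics/s15.png",cv2.resize(s["image"][145:300,235:385,::-1],None,fx=3.8,fy=3.8,interpolation=cv2.INTER_CUBIC))
c=capture("top");im=c["image"];cv2.imwrite("pics/t15.png",cv2.resize(im[128:205,285:400,::-1],None,fx=6.5,fy=6.5,interpolation=cv2.INTER_CUBIC))
hsv=cv2.cvtColor(im,cv2.COLOR_RGB2HSV)
m=((hsv[...,0]>100)&(hsv[...,0]<130)&(hsv[...,1]>140)&(hsv[...,2]>60))[160:195,325:360];y,x=np.nonzero(m);print("blue bbox",x.min()+325,x.max()+325,y.min()+160,y.max()+160)
E
```

```text
t 35.92 pos [ 0.5385 -0.3192  0.2387] yaw -6.44 tilt [ 0.0033 -0.0021] gap 0.0858 F [-0.7  0.7 -0.7] q [-0.63  0.51  1.36  0.    1.27  1.05]
now-frame mm [-40.5 -14.8  38.5] rot [ 0.1  -0.2   0.06] | after-turn mm [-40.4 -14.7  38.7]
blue bbox 334 350 167 184
```

View pics/s15.png

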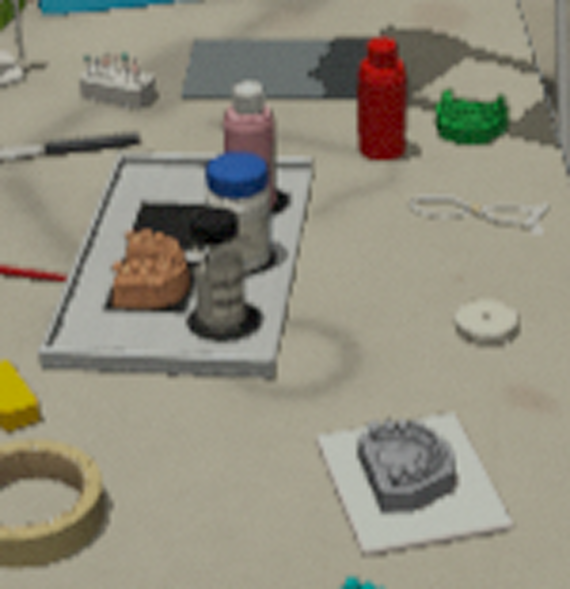

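View pics/t15.png

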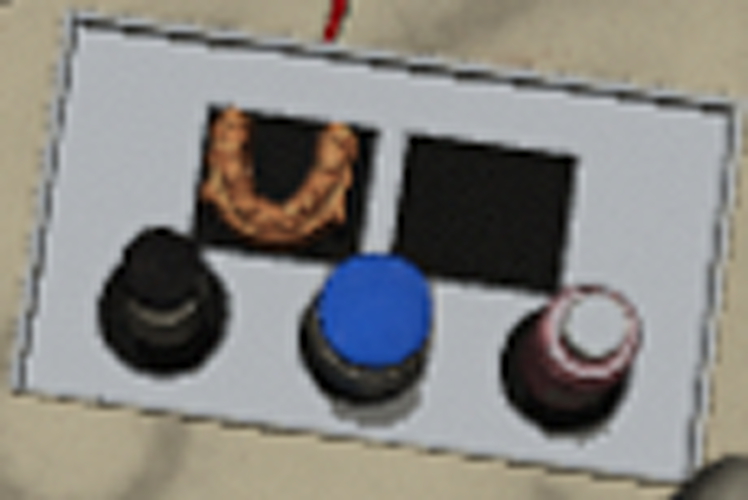

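Both are back: the blue cap is at (375,310), against (377,315) at the start, and the pink cap at (595,325), against (597,329). The orange cast and the black-cap jar haven't moved, and the grey cast is on the tile. I'll hand it in.

```bash
python3 - <<'E'
from bench import *
print(job_done())
E
```

```text
the job is handed in; nothing more can be done
None
```

The job is done and handed in at about 36 s of the 128 s allowed. I stood the pink bottle and the blue-cap jar on the side mat and put the grey cast on the white tile. Then I put the jar and the bottle back in the caddy, each on its own place.

Last checks, from the camera pictures:
- **Grey cast:** it stands upright on the tile, about 2 mm from the middle.
- **Jar and bottle:** both stand upright on their inlays. The bottle is within about 1 mm of where it stood. The jar is 1–2 mm further in +x in the top picture, though the arm readings put it under 1 mm.
- **Left alone:** the black-cap jar and the orange cast look unmoved, as do the red and green look-alikes in view. The turquoise one was mostly outside the last picture.
- **Forces:** the highest reading was about 16 N, when setting the jar back down. At the end the open gripper was well clear of everything.

No check failed.

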